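# Lock the drain rack and hang up the sample baskets

### The job

Lock the drain rack first: take the key from its holder, push its blade fully into the slot of the rack's lock screw and turn it clockwise until the slot points at the white marks, then stand the key back in its holder. Only once the rack is locked, lift the aluminium baskets and hang every one by its handle from the rack, one basket to a hook, hanging free and still. Do not disturb the glassware, bottles and brush standing about.

Things in the scene. Friction and masses are not known exactly. Their poses are not given: they have to be found in the camera images.
- rack: Fixed rack: base plate 150x400x8 mm; crossbar (16 dia) at local x +75, z 235, on two end posts; three level prongs (10 dia) run from it towards -x (the robot) to upturned tips at x -77, tip tops 18 above the prong tops; nothing is higher. Lock housing, 88 dia x 52 high, at x -70, y +250. Origin on the table below hook2; y along the crossbar, z up. Position and yaw vary.
- hook1 (a point): Point on top of the right-most prong (rack y -125), 240 mm above the table; axes of the rack. The prong is free from 66 mm behind it (+x, crossbar) to 65 mm before it (-x, where the tip turns up; it ends 82 mm before).
- hook2 (a point): The same point on the middle hook (local y = 0).
- hook3 (a point): The same point on the left hook (local y = +125).
- lock (a joint): Angle of the captive slotted lock screw (steel, 68 mm dia, flush in its housing, too flush for fingers). 0: slot along the rack's x (open). Turns clockwise seen from above to a stop at 1.57: slot along the rack's y, at the white marks on the housing (locked). Starts at 0 to 0.25, stays where left, takes about 0.06 N m.
- lock_slot (a point): Centre of the mouth of the slot in the lock screw, 53 mm above the table; its x axis runs along the slot and turns with the screw. Slot 36 mm long, 10 mm wide, 22 mm deep.
- key: Loose key, upright in its holder. Origin: centre of the blade's bottom edge, z up the shaft. Blade 30 (x) x 6 (y) x 18 mm high; collar 50 dia from z 18 to 26 (rests on the surface when the blade is fully in); shaft 16 dia; black grip 50 (x) x 24 (y) from z 65 to 115. 0.18 kg.
- holder: Fixed grey key holder, block 80 (x) x 70 (y) x 40 mm high, with a slot in its top centre 39 (x) x 13 (y), 30 deep. Origin: centre of its underside. Position and yaw vary. The key stands with its blade in the slot, collar on the top (key origin 22 mm above the table, key x along holder x, either way round).
- basket1: Loose aluminium basket, open box 70 (x) x 90 (y) x 55 mm high, with a rigid bail: uprights at y +-43 carry a flat strap along y, 8 mm thick (x), 90 long, from z 115 to 141. Opening under the strap 82 wide, 60 high. Origin: centre of the underside, z up. 0.15 to 0.3 kg. May be absent (2 or 3 are present).
- bail1 (a point): Middle of the underside of basket1's bail strap (115 mm above its bottom); axes of the basket.
- basket2: Loose aluminium basket, open box 70 (x) x 90 (y) x 55 mm high, with a rigid bail: uprights at y +-43 carry a flat strap along y, 8 mm thick (x), 90 long, from z 115 to 141. Opening under the strap 82 wide, 60 high. Origin: centre of the underside, z up. 0.15 to 0.3 kg. May be absent (2 or 3 are present).
- bail2 (a point): Middle of the underside of basket2's bail strap (115 mm above its bottom); axes of the basket.
- basket3: Loose aluminium basket, open box 70 (x) x 90 (y) x 55 mm high, with a rigid bail: uprights at y +-43 carry a flat strap along y, 8 mm thick (x), 90 long, from z 115 to 141. Opening under the strap 82 wide, 60 high. Origin: centre of the underside, z up. 0.15 to 0.3 kg. May be absent (2 or 3 are present).
- bail3 (a point): Middle of the underside of basket3's bail strap (115 mm above its bottom); axes of the basket.
- amber_bottle: Bystander, not to be disturbed: amber glass bottle, 60 dia x 130 mm.
- jar: Bystander, not to be disturbed: clear glass jar with white lid, 68 dia x 75 mm.
- vial: Bystander, not to be disturbed: clear vial with white cap, 36 dia x 65 mm.
- dish: Bystander, not to be disturbed: shallow glass dish, 70 dia x 18 mm.
- beaker: Bystander, not to be disturbed: glass beaker, 68 dia x 85 mm.
- flask: Bystander, not to be disturbed: white plastic bottle with blue cap, 72 dia x 150 mm.
- brush: Bystander, not to be disturbed: hand brush lying flat, about 170 mm.
Mind the look-alikes: they are no part of the job. What is shaped like the holder but purple is not meant.

How it is judged:
On the way, in this order (a step that is already met when the one before it is completed fails the run):
1. the key's blade is fully in the slot of the lock, which is still open (horizontal distance between key and lock_slot below 0.009 m and z of key in the frame of lock_slot below -0.01 m and angle between key's own z axis and vertical below 0.2 rad and angle between the x axis of key and the x axis of lock_slot, either way round below 0.4 rad and value of joint lock below 0.7 rad), for 0.1 s.
2. the lock has been turned to its locked mark with the key still in the slot (horizontal distance between key and lock_slot below 0.009 m and z of key in the frame of lock_slot below -0.01 m and angle between key's own z axis and vertical below 0.2 rad and angle between the x axis of key and the x axis of lock_slot, either way round below 0.4 rad and value of joint lock above 1.3 rad), for 0.1 s.
At the end, for the whole second after the job is handed in: Lock past 1.3 rad. Each basket hangs by its bail on its own prong: strap middle within 32 mm sideways and 66 mm along of the hook point, -6 to +14 mm high, leaning under 0.35 rad, still, bails 55 mm apart crosswise. Key upright in its holder: within 12 mm of centre, blade bottom under 30 mm (value of joint lock above 1.3 rad and ((x of bail1 in the frame of hook1 between -0.066 and 0.066 m and y of bail1 in the frame of hook1 between -0.032 and 0.032 m and z of bail1 in the frame of hook1 between -0.006 and 0.014 m) or (x of bail1 in the frame of hook2 between -0.066 and 0.066 m and y of bail1 in the frame of hook2 between -0.032 and 0.032 m and z of bail1 in the frame of hook2 between -0.006 and 0.014 m) or (x of bail1 in the frame of hook3 between -0.066 and 0.066 m and y of bail1 in the frame of hook3 between -0.032 and 0.032 m and z of bail1 in the frame of hook3 between -0.006 and 0.014 m)) and angle between each of basket1, basket2, basket3's own z axis and vertical below 0.35 rad and linear speed of each of basket1, basket2, basket3 below 0.06 m/s and ((x of bail2 in the frame of hook1 between -0.066 and 0.066 m and y of bail2 in the frame of hook1 between -0.032 and 0.032 m and z of bail2 in the frame of hook1 between -0.006 and 0.014 m) or (x of bail2 in the frame of hook2 between -0.066 and 0.066 m and y of bail2 in the frame of hook2 between -0.032 and 0.032 m and z of bail2 in the frame of hook2 between -0.006 and 0.014 m) or (x of bail2 in the frame of hook3 between -0.066 and 0.066 m and y of bail2 in the frame of hook3 between -0.032 and 0.032 m and z of bail2 in the frame of hook3 between -0.006 and 0.014 m)) and ((x of bail3 in the frame of hook1 between -0.066 and 0.066 m and y of bail3 in the frame of hook1 between -0.032 and 0.032 m and z of bail3 in the frame of hook1 between -0.006 and 0.014 m) or (x of bail3 in the frame of hook2 between -0.066 and 0.066 m and y of bail3 in the frame of hook2 between -0.032 and 0.032 m and z of bail3 in the frame of hook2 between -0.006 and 0.014 m) or (x of bail3 in the frame of hook3 between -0.066 and 0.066 m and y of bail3 in the frame of hook3 between -0.032 and 0.032 m and z of bail3 in the frame of hook3 between -0.006 and 0.014 m)) and (y of bail1 in the frame of bail2 above 0.055 m or y of bail1 in the frame of bail2 below -0.055 m) and (y of bail1 in the frame of bail3 above 0.055 m or y of bail1 in the frame of bail3 below -0.055 m) and (y of bail2 in the frame of bail3 above 0.055 m or y of bail2 in the frame of bail3 below -0.055 m) and horizontal distance between key and holder below 0.012 m and height (world z) of key below 0.03 m and angle between key's own z axis and vertical below 0.15 rad and linear speed of key below 0.03 m/s); the robot touches nothing.
It fails at once if a basket is lifted before the rack is locked (value of joint lock below 1.2 rad and height (world z) of any of basket1, basket2, basket3 above 0.05 m).
It fails at once if a bystander is pushed more than 40 mm or tipped over (distance of any of amber_bottle, jar, vial, dish, beaker, flask, brush from where it was at the start of the episode above 0.04 m or angle between any of amber_bottle, jar, vial, dish, beaker, flask's own z axis and vertical above 0.7 rad).
Of basket1, basket2, basket3 only 2 to 3 are there at a start; the rules pass over those that are not, and their reading is None.
At some moment in a run one of basket1, basket2, basket3 may be knocked a few centimetres aside while the robot is not near it.
It also fails if it takes over 208 s, if anything falls off the work surface, if the arm or the gripper's body presses on something with over 40 N, if the wrist force passes 120 N, or if a joint passes its speed limit or range.

### The arm

A 6-joint arm with a two-finger parallel gripper is mounted at the origin on the work surface. World frame = base frame: x ahead of the robot, y to its left, z up, the work surface at z = 0. Lengths are in m, angles in rad, forces in N, time in s.
With the tool pointing down it reaches from about 0.25 to 0.725 m from the base axis. Payload 4 kg.
Tool frame: the origin (TCP) lies at the very end of the fingers, on their centre line; the grasp point (between the pads) lies 19 mm behind it; x points along the fingers, z is the direction in which the jaws open and shut, and the axes are right-handed (so a half turn about x gives the same grasp; the last joint's range is limited). The gripper opens to 85 mm and grips with 20 to 120 N. Pads are 22 mm wide; open, the fingers measure 114 mm over their backs; the gripper's body (76 mm by 85 mm) begins 54 mm behind the grasp point. The pads swing forward as they close: fully open they stand 13 mm farther back than shut.
Start: joints at [-1.312, 0.241, 0.005, 1.335, 0, 1.571], TCP at [0.128, -0.483, 0.231] pointing down, gripper open.
Joint ranges: [-2.72, 2.72], [-1.05, 1.87], [-1.09, 1.28], [-1.99, 2.15], [-1.42, 1.44], [-3.14, 3.14]. Speed limits (rad/s): [2.79, 2.79, 3.14, 3.14, 3.14, 3.14].

### API

Orientations are given as a unit quaternion [x, y, z, w].
In Python, from workcell import bot gives the robot as it stands.
- The arm moves only by the tool step_arm, never from a script. Its argument "series" is a list of rows, each an object of numbers: "x", "y", "z": the shift along the world's x, y, z in cm; "twist": the turn about the world's z in degrees; "jaw": the finger opening in cm, from 0 to 8.54. In form: [{"x": .., "y": .., "z": .., "twist": .., "jaw": ..}, ...]. A call has 1 to 10 rows; each row is the pose to reach, as a shift and turn from the pose measured when the call began; what a row does not reach only later rows make up. A row lasts 1/12 s, in which the tool goes at most 41.7 mm and 7.16 degrees, less where a joint would pass 70% of its speed; a pose out of reach is approached as far as the arm can. A call with a gripper value outside its range is refused whole. The fingers move at their own pace and stop on an object; the grip force is fixed at half the most. Time passes only in rows, so rows that repeat a pose let the fingers close. It gives the time, the measured TCP pose, the force and the opening at its end, in the units of the state.
- bot.get_obs(): the state, without advancing time (a new reading comes with each control period).
- bot.camera(name): name is "scene" or "side" or "wrist"; returns (picture, depth): 480x640x3 uint8, red, green, blue; 480x640 float32, m along the optical axis (not along the pixel's ray), 0 where there is no reading.
- bot.camera_info(name): a dict with "camera_matrix" (3x3 intrinsics, pixels), "R" (3x3) and "t" (3): a world point X has camera coordinates R X + t; the wrist camera has in their place "mount" (4x4, takes a point from camera to tool coordinates, whose origin is the TCP and whose axes are the tool frame's). Camera axes: x right, y down, z forward; pixel columns grow to the right and rows downward; lengths in m; the calibration is good to about 2 mm. A picture is of the moment at which its call begins: read the wrist's pose just before it. camera_info takes no time and is no camera call.
- bot.job_done(): hands the job in, once; it reports no verdict.
The state is a dict: "clock": time; "joint_pos": joint angles; "joint_vel": joint speeds; "tau": joint torques, N m; "eef_pos": TCP position; "tool_rot": TCP orientation; "ft_force": force on the tool from outside, world axes, zero at the start; "ft_torque": the same for the moment, N m; "grip_width": finger opening in m.
Only numpy, scipy, OpenCV 4.12 (cv2) and the standard library are available. Lean on these libraries where they do the work, as an engineer would, in place of code of your own. Each camera call takes 0.05 s, during which the arm holds its last target.

## Working session

There is one attempt and no reset: what is moved stays moved. The work goes in short steps, Python scripts to look and compute and a tool call to move; the robot and the scene stay as the last step left them, time stands still between calls to the robot, and variables do not carry over. Pictures are saved under pics/ and viewed, and the job is handed in when it is done.

Besides the shell and the picture viewer there is one more tool, called after "Emit:" as name(argument=value, ...) on one line, values as JSON. step_arm: Moves the arm, as the interface text tells. Its arguments: {"type":"object","properties":{"series":{"type":"array","items":{"type":"object","properties":{"x":{"type":"number"},"y":{"type":"number"},"z":{"type":"number"},"twist":{"type":"number"},"jaw":{"type":"number"}}}}},"required":["series"]}

```bash
mkdir -p pics; ls
cat > h.py <<'E'
import numpy as np, cv2
from workcell import bot
def grab(n,tag):
    o=bot.get_obs(); p,d=bot.camera(n); i=bot.camera_info(n)
    cv2.imwrite(f'pics/{tag}.png',p[:,:,::-1]); np.savez(f'pics/{tag}.npz',p=p,d=d,K=i['camera_matrix'],
      **({'R':i['R'],'t':i['t']} if 'R' in i else wr(o,i)))
    return p,d
def wr(o,i):
    from scipy.spatial.transform import Rotation as Ro
    T=np.eye(4);T[:3,:3]=Ro.from_quat(o['tool_rot']).as_matrix();T[:3,3]=o['eef_pos']
    C=np.linalg.inv(T@np.array(i['mount']));return {'R':C[:3,:3],'t':C[:3,3]}
def load(tag): return np.load(f'pics/{tag}.npz')
def cloud(f):
    K=f['K'];d=f['d'];v,u=np.mgrid[0:480,0:640]
    P=np.stack([(u-K[0,2])/K[0,0]*d,(v-K[1,2])/K[1,1]*d,d],-1)
    W=(P-f['t'])@f['R']; W[d<=0]=np.nan; return W
def crop(tag,x0,y0,x1,y1,s,out):
    im=cv2.imread(f'pics/{tag}.png')[y0:y1,x0:x1]
    cv2.imwrite(f'pics/{out}.png',cv2.resize(im,None,fx=s,fy=s,interpolation=cv2.INTER_CUBIC))
E
python3 - <<'E'
from h import *
o=bot.get_obs();print(o)
grab('scene','s0');grab('side','d0');grab('wrist','w0')
for n in('scene','side'):
  f=load(n[0]+'0' if n=='scene' else 'd0');print(n,-f['R'].T@f['t'],f['R'][2],f['K'])
E
```

```text
pics
{'clock': 0.0, 'joint_pos': array([-1.31201534e+00,  2.41420901e-01,  3.73685373e-03,  1.33516843e+00,
       -2.11447480e-05,  1.57076964e+00]), 'joint_vel': array([ 5.26839128e-04, -3.87374874e-04, -1.62760534e-03, -3.19308655e-06,
        2.08227859e-04, -1.71268236e-04]), 'tau': array([ 9.21879609e-05, -3.72317934e+01,  2.52407098e+01,  1.69165526e-02,
        8.38309143e-05,  2.25135302e-06]), 'eef_pos': array([ 0.12778794, -0.48275983,  0.23041379]), 'tool_rot': array([ 0.43173527,  0.56092132, -0.43086028,  0.55976008]), 'ft_force': array([-0.2520392 ,  0.6960532 ,  0.41047853]), 'ft_torque': array([ 0.01257042, -0.01992643,  0.01741275]), 'grip_width': 0.08538477397790853}
scene [ 1.66421129 -0.15761009  0.99650785] [-0.80199913  0.14268843 -0.58003224] [[454.46310988   0.         326.49025911]
 [  0.         454.46310988 246.77672471]
 [  0.           0.           1.        ]]
side [-0.13671505  1.04733145  1.13263185] [ 0.41466345 -0.64726374 -0.63961228] [[484.53200247   0.         315.35237876]
 [  0.         484.53200247 242.57801863]
 [  0.           0.           1.        ]]
```

View pics/s0.png

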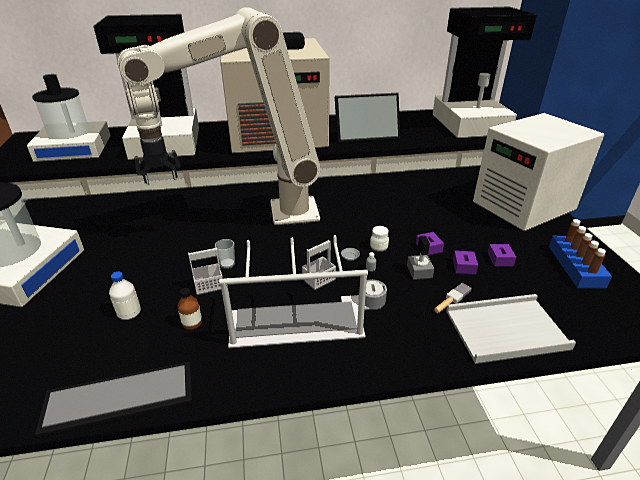

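View pics/d0.png

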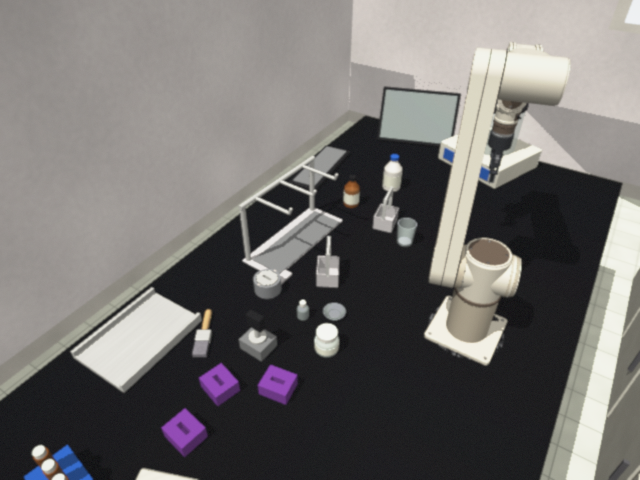

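View pics/w0.png

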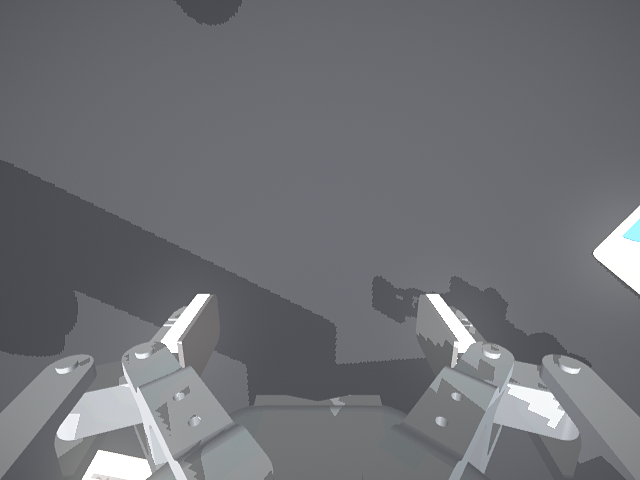

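Scene view: the grey holder with the black-gripped key is at (422,262) and three purple look-alikes are at (431,242), (466,262) and (502,254). The grey one is the one meant. There are two baskets, at (206,272) and (320,268). The lock is at (372,293).

Run:
```python
from h import *
crop('s0',180,210,520,360,2.3,'s0a')
crop('d0',170,150,430,410,2.3,'d0a')
```

```text
(no output)
```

View pics/s0a.png

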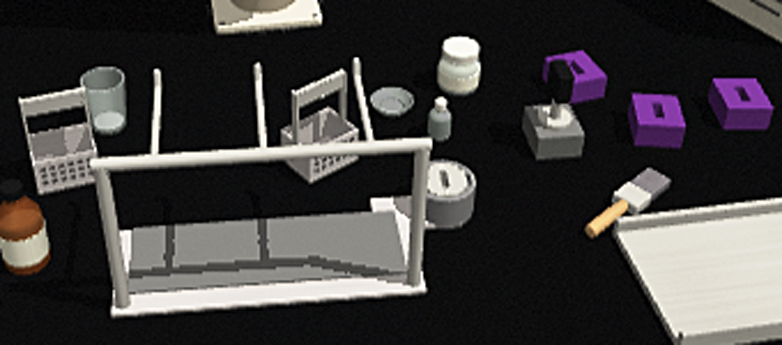

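View pics/d0a.png

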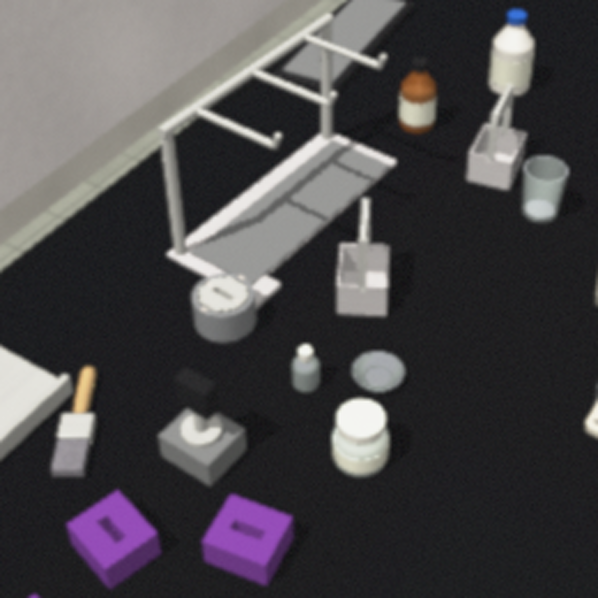

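Run:
```python
from h import *
# top-down map: 2mm px, x up (0.2..0.95), y left (+0.45..-0.45)
H=np.full((400,480),-1.);C=np.zeros((400,480,3),np.uint8)
for t in('s0','d0'):
    f=load(t);W=cloud(f).reshape(-1,3);p=f['p'].reshape(-1,3)
    m=np.isfinite(W[:,0])&(W[:,2]>.006)&(W[:,2]<.3);W=W[m];p=p[m]
    r=((1.0-W[:,0])/.002).astype(int);c=((.48-W[:,1])/.002).astype(int)
    k=(r>=0)&(r<400)&(c>=0)&(c<480)
    for i in np.where(k)[0]:
        for a in (0,1):
          for b in (0,1):
            rr,cc=min(r[i]+a,399),min(c[i]+b,479)
            if W[i,2]>H[rr,cc]: H[rr,cc]=W[i,2];C[rr,cc]=p[i]
C=C[:,:,::-1].copy()
C=cv2.resize(C,(720,600),interpolation=0)
for k in range(0,9):
    x=.2+.1*k; y=int((1-x)/.002*1.5); cv2.putText(C,f'{x:.1f}',(0,y),0,.4,(0,255,255)); cv2.line(C,(0,y),(720,y),(60,60,0))
for k in range(-4,5):
    x=int((.48-k*.1)/.002*1.5); cv2.putText(C,f'{k*.1:.1f}',(x,10),0,.4,(0,255,255)); cv2.line(C,(x,0),(x,600),(60,60,0))
cv2.imwrite('pics/top0.png',C)
```

```text
(no output)
```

View pics/top0.png

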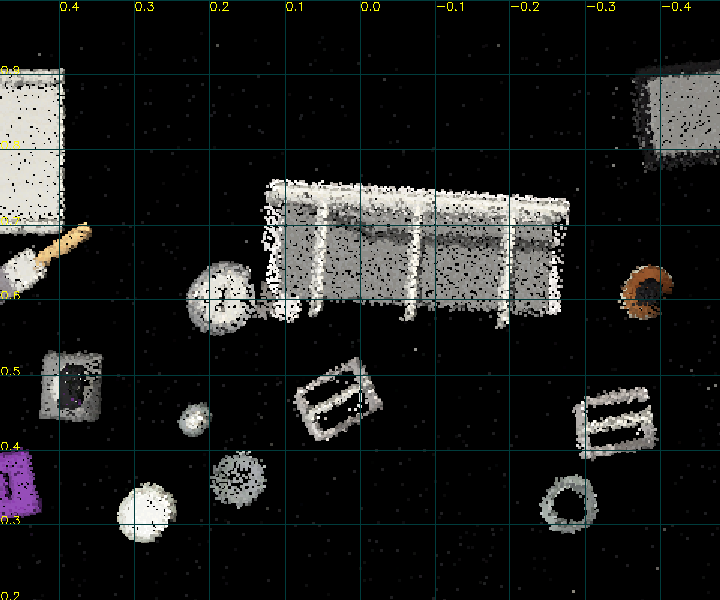

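```bash
cat > fit.py <<'E'
from h import *
def pts(tags):
    A=[];B=[]
    for t in tags:
        f=load(t);W=cloud(f).reshape(-1,3);m=np.isfinite(W[:,0]);A.append(W[m]);B.append(f['p'].reshape(-1,3)[m])
    return np.vstack(A),np.vstack(B)
def box(P,x0,x1,y0,y1,z0,z1): return P[(P[:,0]>x0)&(P[:,0]<x1)&(P[:,1]>y0)&(P[:,1]<y1)&(P[:,2]>z0)&(P[:,2]<z1)]
def rect(Q):
    r=cv2.minAreaRect((Q[:,:2]*1000).astype(np.float32)); return r
def pca(Q):
    c=Q[:,:2].mean(0);w,v=np.linalg.eigh(np.cov((Q[:,:2]-c).T));d=v[:,1];return c,np.degrees(np.arctan2(d[1],d[0])),np.sqrt(w)
E
python3 - <<'E'
from fit import *
for tags in (['s0'],['d0']):
    P,_=pts(tags); print(tags)
    print('table z',np.median(box(P,.3,.5,-.2,-.1,-.02,.02)[:,2]))
    print('holder top',rect(box(P,.42,.56,.34,.45,.036,.044)),rect(box(P,.42,.56,.34,.45,.01,.044)))
    print('grip',*[f(box(P,.42,.56,.32,.45,.09,.14)) for f in(pca,rect)])
    Q=box(P,.42,.56,.32,.45,.05,.3);print('maxz',np.percentile(Q[:,2],[50,98]))
    print('collar',rect(box(P,.42,.56,.34,.45,.044,.052)))
    print('lock',rect(box(P,.54,.66,.14,.24,.046,.06)), np.median(box(P,.54,.66,.14,.24,.046,.06)[:,2]))
    Q=box(P,.70,.78,-.3,.15,.225,.26);print('xbar',pca(Q),np.percentile(Q[:,2],95))
    for y in(.06,-.07,-.19):
        Q=box(P,.62,.70,y-.03,y+.03,.22,.26);print('prong',pca(Q)[:2],Q[:,2].max())
        Q=box(P,.56,.62,y-.05,y+.05,.20,.3);print('  tip minx',np.percentile(Q[:,0],2),'y',np.median(Q[:,1]))
    for b in((.40,.54,-.04,.10),(.37,.51,-.41,-.27)):
        Q=box(P,*b,.12,.15);print('strap',pca(Q),np.percentile(Q[:,2],97),rect(Q)); print('  box',rect(box(P,*b,.02,.06)))
E
```

```text
['s0']
table z 0.0011479965779431455
holder top ((487.73150634765625, 381.90618896484375), (72.98236083984375, 84.20716094970703), 84.8520736694336) ((489.15325927734375, 382.6670837402344), (72.6146469116211, 88.7457504272461), 86.89321899414062)
grip (array([0.49634511, 0.37913542]), np.float64(-172.64023630735107), array([0.00707182, 0.01553403])) ((488.6244812011719, 382.5394287109375), (26.116594314575195, 50.6782341003418), 89.35160064697266)
maxz [0.11133537 0.13959838]
collar ((492.77227783203125, 382.17425537109375), (66.50592803955078, 63.189476013183594), 13.026622772216797)
lock ((606.5459594726562, 190.81546020507812), (65.10618591308594, 93.49005889892578), 73.41378784179688) 0.053023580749306326
xbar (array([ 0.73471117, -0.08022414]), np.float64(86.36535383098744), array([0.0072631 , 0.11430863])) 0.244910025029569
prong (array([0.66169327, 0.05144347]), np.float64(176.70379541964152)) 0.24381436301240292
  tip minx 0.5881265602547437 y 0.05541060228534681
prong (array([ 0.66159614, -0.07322423]), np.float64(176.12589754347925)) 0.2448979278759879
  tip minx 0.5797232
[... 2095 characters left out ...]
073279345 y -0.1876337001252128
strap (array([0.46295171, 0.03653718]), np.float64(119.05826074842189), array([0.00318919, 0.03338583])) 0.1452809108297752 ((465.2535400390625, 32.70238494873047), (10.177806854248047, 94.64102935791016), 29.294418334960938)
  box ((465.5783386230469, 31.56792449951172), (70.46002960205078, 101.7498779296875), 28.404577255249023)
strap (array([ 0.43166022, -0.33152295]), np.float64(98.9490311438172), array([0.00318533, 0.02996327])) 0.14332765312827403 ((433.85089111328125, -337.0936279296875), (12.426397323608398, 96.9710693359375), 9.467103004455566)
  box ((434.95111083984375, -338.8233947753906), (73.70126342773438, 105.40130615234375), 9.991554260253906)
```

```bash
cat > st.py <<'E'
from h import *
from scipy.spatial.transform import Rotation as Ro
def st():
    o=bot.get_obs();M=Ro.from_quat(o['tool_rot']).as_matrix()
    print('t',round(o['clock'],2),'p',o['eef_pos'].round(4),'jawyaw',np.degrees(np.arctan2(M[1,2],M[0,2])).round(2),'down',M[:,0].round(3),'q',o['joint_pos'].round(3),'w',round(o['grip_width'],4),'F',o['ft_force'].round(1),'M',o['ft_torque'].round(2))
    return o
if __name__=='__main__': st()
E
python3 st.py; python3 -c "
from h import *
print(bot.camera_info('wrist')['mount'])"
```

```text
t 0.15 p [ 0.1278 -0.4829  0.2306] jawyaw -75.17 down [-0.     0.002 -1.   ] q [-1.312  0.241  0.004  1.335 -0.     1.571] w 0.0852 F [-0.8  0.1  0.1] M [-0.01 -0.01  0.03]
[[-1.16112355e-04 -2.81370372e-01  9.59599239e-01 -1.43335331e-01]
 [ 2.95523260e-04 -9.59599214e-01 -2.81370329e-01  7.08808070e-02]
 [ 9.99999950e-01  2.50913324e-04  1.94572814e-04 -2.18745391e-04]
 [ 0.00000000e+00  0.00000000e+00  0.00000000e+00  1.00000000e+00]]
```

Emit:
step_arm(series=[{"z": 4,"y": 1,"twist": 7},{"x": 3,"y": 4,"z": 8,"twist": 14},{"x": 6,"y": 8,"z": 10,"twist": 21},{"x": 9,"y": 12,"z": 10,"twist": 28},{"x": 12,"y": 16,"z": 10,"twist": 35},{"x": 14,"y": 20,"z": 10,"twist": 42},{"x": 16,"y": 24,"z": 10,"twist": 49},{"x": 18,"y": 28,"z": 10,"twist": 56},{"x": 20,"y": 32,"z": 10,"twist": 63},{"x": 22,"y": 36,"z": 10,"twist": 70}])

```text
$.series[0]: bad value
```

Emit:
step_arm(series=[{"y": 4,"twist": 7},{"x": 1,"y": 8,"twist": 14},{"x": 2,"y": 12,"twist": 21},{"x": 3,"y": 16,"twist": 28},{"x": 4,"y": 20,"twist": 35},{"x": 5,"y": 24,"twist": 42},{"x": 6,"y": 28,"twist": 49},{"x": 7,"y": 32,"twist": 56},{"x": 8,"y": 36,"twist": 63},{"x": 9,"y": 40,"twist": 70}])

```text
$.series[0]: bad value
```

```bash
python3 st.py
```

```text
t 0.15 p [ 0.1278 -0.4829  0.2306] jawyaw -75.17 down [-0.     0.002 -1.   ] q [-1.312  0.241  0.004  1.335 -0.     1.571] w 0.0852 F [-0.8  0.1  0.1] M [-0.01 -0.01  0.03]
```

Emit:
step_arm(series=[{"x": 0,"y": 1,"z": 4,"twist": 7,"jaw": 8.5},{"x": 3,"y": 4,"z": 8,"twist": 14,"jaw": 8.5},{"x": 6,"y": 8,"z": 10,"twist": 21,"jaw": 8.5},{"x": 9,"y": 12,"z": 10,"twist": 28,"jaw": 8.5},{"x": 12,"y": 16,"z": 10,"twist": 35,"jaw": 8.5},{"x": 14,"y": 20,"z": 10,"twist": 42,"jaw": 8.5},{"x": 16,"y": 24,"z": 10,"twist": 49,"jaw": 8.5},{"x": 18,"y": 28,"z": 10,"twist": 56,"jaw": 8.5},{"x": 20,"y": 32,"z": 10,"twist": 63,"jaw": 8.5},{"x": 22,"y": 36,"z": 10,"twist": 70,"jaw": 8.5}])

```text
clock: 0.98
eef_pos: [0.3223, -0.1718, 0.3305]
tool_rot: [0.03, 0.707, -0.03, 0.706]
ft_force: [1.3, -0.2, -0.3]
grip_width: 0.0855
```

Emit:
step_arm(series=[{"x": 2,"y": 4,"z": 0,"twist": 7,"jaw": 8.5},{"x": 4,"y": 8,"z": 0,"twist": 14,"jaw": 8.5},{"x": 6,"y": 12,"z": 0,"twist": 21,"jaw": 8.5},{"x": 8,"y": 16,"z": 0,"twist": 28,"jaw": 8.5},{"x": 10,"y": 20,"z": 0,"twist": 35,"jaw": 8.5},{"x": 11,"y": 24,"z": 0,"twist": 42,"jaw": 8.5},{"x": 12,"y": 28,"z": 0,"twist": 49,"jaw": 8.5},{"x": 13,"y": 32,"z": 0,"twist": 56,"jaw": 8.5},{"x": 14,"y": 36,"z": 0,"twist": 63,"jaw": 8.5},{"x": 15,"y": 40,"z": 0,"twist": 70,"jaw": 8.5}])

```text
clock: 1.82
eef_pos: [0.4686, 0.2162, 0.3301]
tool_rot: [-0.383, 0.595, 0.382, 0.594]
ft_force: [1.0, -0.5, 0.4]
grip_width: 0.0851
```

```bash
python3 st.py
```

```text
t 1.82 p [0.4686 0.2162 0.3301] jawyaw 65.52 down [-0.001 -0.002 -1.   ] q [ 4.330e-01  2.570e-01  2.810e-01  1.596e+00 -1.000e-03  8.600e-01] w 0.0851 F [ 1.  -0.5  0.4] M [-0.03 -0.1   0.  ]
```

Emit:
step_arm(series=[{"x": 0.5,"y": 4,"z": 0,"twist": 7,"jaw": 8.5},{"x": 1,"y": 8,"z": 0,"twist": 14,"jaw": 8.5},{"x": 1.7,"y": 12,"z": 0,"twist": 19.5,"jaw": 8.5},{"x": 1.7,"y": 16,"z": 0,"twist": 19.5,"jaw": 8.5},{"x": 1.7,"y": 16.9,"z": 0,"twist": 19.5,"jaw": 8.5},{"x": 1.7,"y": 16.9,"z": 0,"twist": 19.5,"jaw": 8.5},{"x": 1.7,"y": 16.9,"z": 0,"twist": 19.5,"jaw": 8.5}])

```text
clock: 2.4
eef_pos: [0.4852, 0.3853, 0.329]
tool_rot: [-0.479, 0.522, 0.478, 0.52]
ft_force: [-0.2, -0.7, 0.5]
grip_width: 0.085
```

```bash
python3 -c "
from st import *
st();grab('wrist','w1')"
```

```text
t 2.4 p [0.4852 0.3853 0.329 ] jawyaw 85.08 down [-0.002 -0.004 -1.   ] q [ 0.672  0.494  0.625  1.705 -0.002  0.758] w 0.085 F [-0.2 -0.7  0.5] M [ 0.02 -0.03  0.  ]
```

View pics/w1.png

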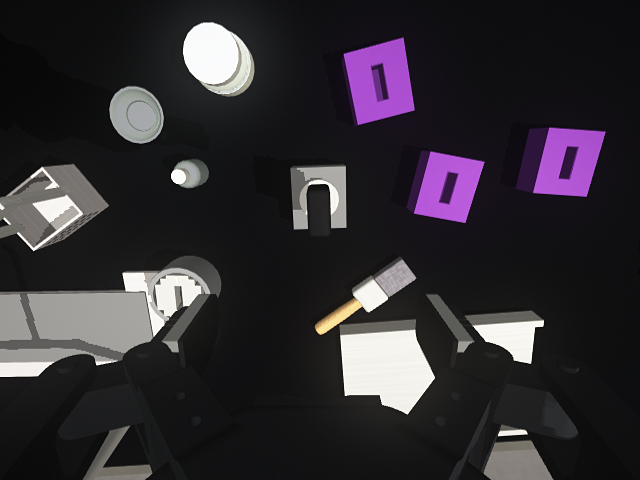

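The wrist view shows the grey holder with the key at (320,198), the lock at (181,293) with its slot nearly along rack x, and the purple blocks elsewhere. I'll measure from the depth.

Run:
```python
from fit import *
P,_=pts(['w1'])
print('holder top',rect(box(P,.42,.56,.32,.45,.036,.044)))
for a in((.105,.145),(.13,.145)):
  Q=box(P,.42,.56,.32,.45,*a);print('grip',pca(Q),rect(Q),len(Q))
print('collar',rect(box(P,.42,.56,.34,.45,.046,.052)))
Q=box(P,.54,.66,.12,.26,.046,.06);print('lock',rect(Q),np.median(Q[:,2]),cv2.minEnclosingCircle((Q[:,:2]*1000).astype(np.float32)))
crop('w1',130,240,230,330,7,'w1lock');crop('w1',270,150,370,250,6,'w1key')
```

```text
holder top ((485.1651611328125, 385.64715576171875), (70.07344055175781, 80.28164672851562), 87.49755096435547)
grip (array([0.48240118, 0.38598738]), np.float64(176.72467741213035), array([0.00678218, 0.01475067])) ((484.5864562988281, 385.8095703125), (23.85004234313965, 49.34138488769531), 86.68534851074219) 1171
grip (array([0.48370904, 0.38591426]), np.float64(176.71191545190064), array([0.00679258, 0.01414531])) ((484.5440368652344, 385.6353454589844), (23.62816619873047, 49.40314483642578), 85.64237213134766) 1105
collar ((482.47100830078125, 386.36474609375), (48.45246887207031, 43.387149810791016), 85.13555145263672)
lock ((592.3515625, 177.8977813720703), (63.23002243041992, 87.9538803100586), 27.82586097717285) 0.05325781185406476 ((603.3106689453125, 183.57843017578125), 44.22686767578125)
```

View pics/w1lock.png

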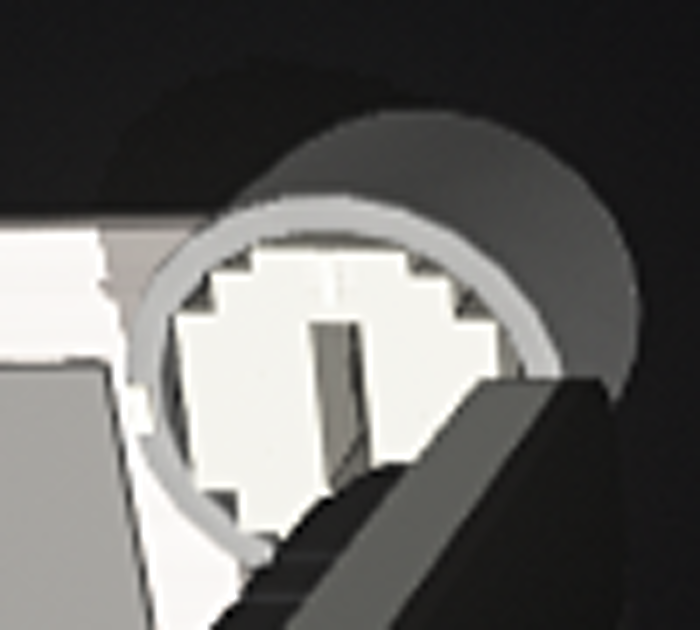

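View pics/w1key.png

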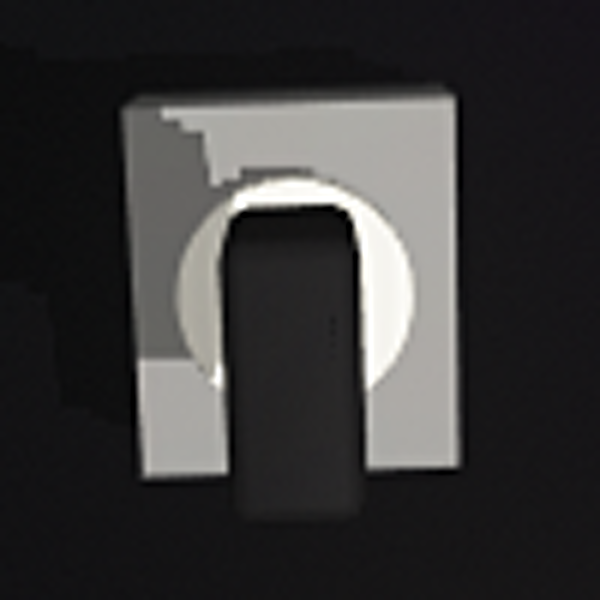

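Emit:
step_arm(series=[{"x": 2,"y": -3.6,"z": 0,"twist": 0,"jaw": 8.5},{"x": 4,"y": -7.2,"z": 0,"twist": 0,"jaw": 8.5},{"x": 6,"y": -10.8,"z": 0,"twist": 0,"jaw": 8.5},{"x": 8,"y": -14.4,"z": 0,"twist": 0,"jaw": 8.5},{"x": 10,"y": -18,"z": 0,"twist": 0,"jaw": 8.5},{"x": 11,"y": -20,"z": 0,"twist": 0,"jaw": 8.5},{"x": 11,"y": -20,"z": 0,"twist": 0,"jaw": 8.5},{"x": 11,"y": -20,"z": 0,"twist": 0,"jaw": 8.5}])

```text
clock: 3.12
eef_pos: [0.5957, 0.1809, 0.3306]
tool_rot: [-0.477, 0.523, 0.476, 0.522]
ft_force: [-0.1, 1.1, 0.2]
grip_width: 0.0851
```

```bash
python3 -c "
from fit import *
from st import *
st();grab('wrist','w2')
P,C=pts(['w2'])
Q=box(P,.54,.66,.12,.26,.046,.06);print('lock',np.median(Q[:,2]),cv2.minEnclosingCircle((Q[:,:2]*1000).astype(np.float32)))
R=box(P,.575,.635,.155,.215,.01,.045);print('slot floor',rect(R),pca(R),len(R))
m=box(P,.42,.56,.32,.45,.036,.044);print('holder',rect(m))
for y in(.06,-.07,-.19):
  Q=box(P,.62,.70,y-.03,y+.03,.22,.26);print('prong',len(Q),pca(Q)[:2] if len(Q)>9 else '')
"
```

```text
t 3.12 p [0.5957 0.1809 0.3306] jawyaw 84.67 down [-0.    -0.003 -1.   ] q [ 0.296  0.5    0.638  1.71  -0.002  0.389] w 0.0851 F [-0.1  1.1  0.2] M [ 0.04  0.04 -0.02]
lock 0.05339457847090936 ((603.428466796875, 182.840576171875), 43.98808288574219)
slot floor ((604.6800537109375, 184.61561584472656), (57.400814056396484, 59.922706604003906), 1.3208363056182861) (array([0.60436726, 0.18369106]), np.float64(172.3572635185355), array([0.01279888, 0.01454756])) 265
holder ((485.0509033203125, 385.30950927734375), (70.76213836669922, 80.30857849121094), 87.38377380371094)
prong 482 (array([0.6344112 , 0.05717669]), np.float64(172.68486375535105))
prong 1438 (array([ 0.65773354, -0.06840924]), np.float64(175.48710917750998))
prong 0
```

View pics/w2.png

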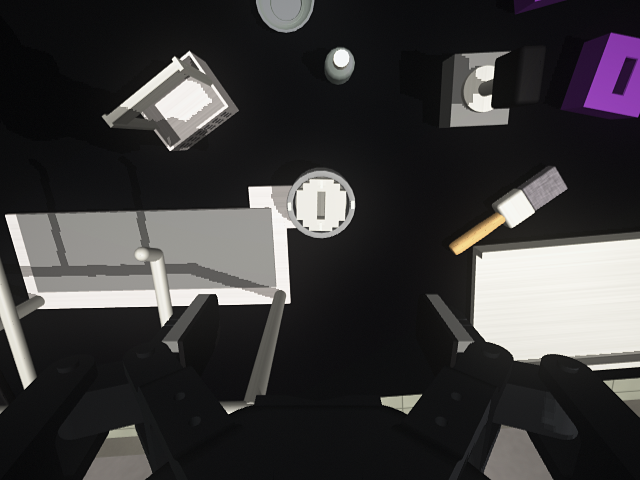

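```bash
python3 -c "
from h import *
crop('w2',280,160,365,245,8,'w2lock')"
```

```text
(no output)
```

View pics/w2lock.png

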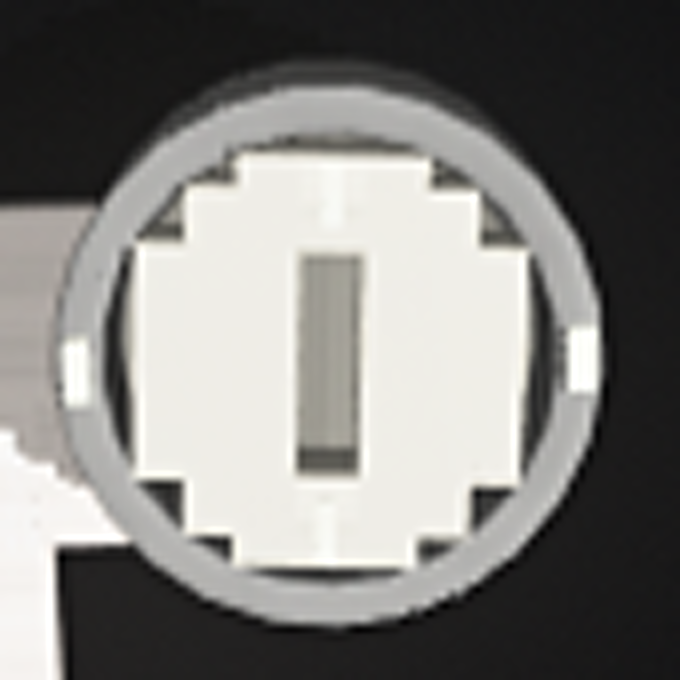

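```bash
cat > pix.py <<'E'
from h import *
def onplane(tag,uv,z):
    f=load(tag);K=f['K'];R=f['R'];t=f['t'];c=-R.T@t
    uv=np.atleast_2d(uv);r=np.c_[(uv[:,0]-K[0,2])/K[0,0],(uv[:,1]-K[1,2])/K[1,1],np.ones(len(uv))]@R
    return c+r*((z-c[2])/r[:,2])[:,None]
E
python3 - <<'E'
from pix import *
q=lambda a:np.array(a)/8-0.44+np.array([280,160])
P=onplane('w2',q([(332,253),(327,474),(76,372),(583,359),(330,355)]),.053);print(P.round(4))
d=P[0]-P[1];print('slot c',(P[0]+P[1])/2,'yaw',np.degrees(np.arctan2(d[1],d[0]))-180, np.linalg.norm(d))
d=P[2]-P[3];print('marks c',(P[2]+P[3])/2,'yaw of y->x',np.degrees(np.arctan2(d[1],d[0]))+90,np.linalg.norm(d))
E
```

```text
[[0.5857 0.1855 0.053 ]
 [0.6209 0.1815 0.053 ]
 [0.6007 0.1433 0.053 ]
 [0.6061 0.2236 0.053 ]
 [0.6017 0.1837 0.053 ]]
slot c [0.6033021 0.1835181 0.053    ] yaw -6.440516796268469 0.0355179666137358
marks c [0.60341302 0.18347375 0.053     ] yaw of y->x -3.7967603329090593 0.08048049547721374
```

Emit:
step_arm(series=[{"x": -2,"y": 3.6,"z": 0,"twist": 1,"jaw": 8.5},{"x": -4,"y": 7.2,"z": 0,"twist": 2,"jaw": 8.5},{"x": -6,"y": 10.8,"z": 0,"twist": 2,"jaw": 8.5},{"x": -8,"y": 14.4,"z": 0,"twist": 2,"jaw": 8.5},{"x": -10,"y": 18,"z": 0,"twist": 2,"jaw": 8.5},{"x": -11.1,"y": 20.5,"z": -2,"twist": 2,"jaw": 8.5},{"x": -11.1,"y": 20.5,"z": -6,"twist": 2,"jaw": 8.5},{"x": -11.1,"y": 20.5,"z": -9,"twist": 2,"jaw": 8.5},{"x": -11.1,"y": 20.5,"z": -11,"twist": 2,"jaw": 8.5},{"x": -11.1,"y": 20.5,"z": -11,"twist": 2,"jaw": 8.5}])

```text
clock: 4.0
eef_pos: [0.4801, 0.3867, 0.2154]
tool_rot: [-0.487, 0.517, 0.486, 0.509]
ft_force: [-0.9, -0.7, -0.5]
grip_width: 0.0851
```

```bash
python3 st.py
```

```text
t 4.0 p [0.4801 0.3867 0.2154] jawyaw 86.98 down [-0.008 -0.009 -1.   ] q [ 6.790e-01  4.940e-01  3.330e-01  1.422e+00 -1.000e-03  7.320e-01] w 0.0851 F [-0.9 -0.7 -0.5] M [0.04 0.   0.05]
```

Emit:
step_arm(series=[{"x": 0.45,"y": -0.1,"z": 0,"twist": -0.3,"jaw": 8.5},{"x": 0.45,"y": -0.1,"z": -2,"twist": -0.3,"jaw": 8.5},{"x": 0.45,"y": -0.1,"z": -4,"twist": -0.3,"jaw": 8.5},{"x": 0.45,"y": -0.1,"z": -6,"twist": -0.3,"jaw": 8.5},{"x": 0.45,"y": -0.1,"z": -8,"twist": -0.3,"jaw": 8.5},{"x": 0.45,"y": -0.1,"z": -10,"twist": -0.3,"jaw": 8.5},{"x": 0.45,"y": -0.1,"z": -11.7,"twist": -0.3,"jaw": 8.5},{"x": 0.45,"y": -0.1,"z": -11.7,"twist": -0.3,"jaw": 8.5},{"x": 0.45,"y": -0.1,"z": -11.7,"twist": -0.3,"jaw": 8.5}])

```text
clock: 4.75
eef_pos: [0.4851, 0.3861, 0.0996]
tool_rot: [-0.485, 0.518, 0.485, 0.51]
ft_force: [-0.2, 0.4, 0.4]
grip_width: 0.0849
```

```bash
python3 st.py
```

```text
t 4.75 p [0.4851 0.3861 0.0996] jawyaw 86.68 down [-0.008 -0.008 -1.   ] q [ 6.73e-01  5.65e-01  1.43e-01  1.16e+00 -1.00e-03  7.31e-01] w 0.0849 F [-0.2  0.4  0.4] M [-0.01 -0.02  0.01]
```

Emit:
step_arm(series=[{"x": 0,"y": 0,"z": 0,"twist": 0,"jaw": 5},{"x": 0,"y": 0,"z": 0,"twist": 0,"jaw": 2},{"x": 0,"y": 0,"z": 0,"twist": 0,"jaw": 1.5},{"x": 0,"y": 0,"z": 0,"twist": 0,"jaw": 1.5},{"x": 0,"y": 0,"z": 0,"twist": 0,"jaw": 1.5},{"x": 0,"y": 0,"z": 0,"twist": 0,"jaw": 1.5},{"x": 0,"y": 0,"z": 0,"twist": 0,"jaw": 1.5},{"x": 0,"y": 0,"z": 0,"twist": 0,"jaw": 1.5}])

```text
clock: 5.42
eef_pos: [0.4854, 0.3864, 0.1005]
tool_rot: [-0.485, 0.518, 0.485, 0.511]
ft_force: [-0.4, -0.9, 5.0]
grip_width: 0.0234
```

```bash
python3 st.py
```

```text
t 5.42 p [0.4854 0.3864 0.1005] jawyaw 86.67 down [-0.007 -0.007 -1.   ] q [ 6.730e-01  5.640e-01  1.440e-01  1.161e+00 -1.000e-03  7.310e-01] w 0.0234 F [-0.4 -0.9  5. ] M [-0.06  0.08 -0.  ]
```

Emit:
step_arm(series=[{"x": 0,"y": 0,"z": 1,"twist": 0,"jaw": 1.5},{"x": 0,"y": 0,"z": 3,"twist": 0,"jaw": 1.5},{"x": 0,"y": 0,"z": 6,"twist": 0,"jaw": 1.5},{"x": 0,"y": 0,"z": 9,"twist": 0,"jaw": 1.5},{"x": 0,"y": 0,"z": 10,"twist": 0,"jaw": 1.5},{"x": 0,"y": 0,"z": 10,"twist": 0,"jaw": 1.5},{"x": 0,"y": 0,"z": 10,"twist": 0,"jaw": 1.5}])

```text
clock: 6.0
eef_pos: [0.4853, 0.3863, 0.1998]
tool_rot: [-0.485, 0.518, 0.485, 0.511]
ft_force: [0.5, 1.0, -2.4]
grip_width: 0.0236
```

```bash
python3 -c "
from st import *
st();grab('wrist','w3')"
```

```text
t 6.0 p [0.4853 0.3863 0.1998] jawyaw 86.68 down [-0.007 -0.007 -1.   ] q [ 6.730e-01  5.050e-01  3.110e-01  1.387e+00 -1.000e-03  7.310e-01] w 0.0236 F [ 0.5  1.  -2.4] M [0.   0.01 0.09]
```

View pics/w3.png

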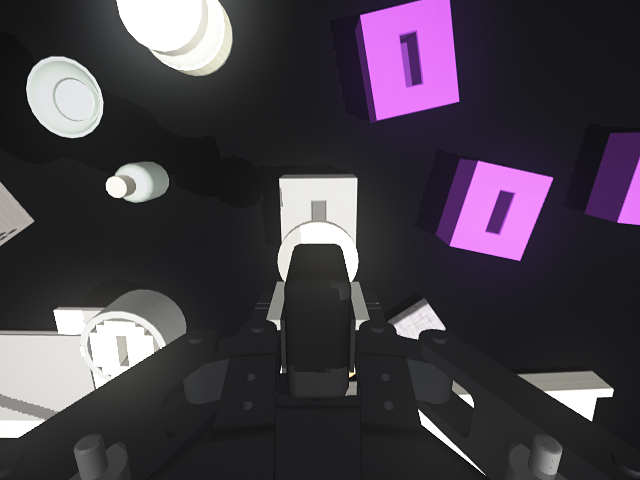

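The key is in hand and the holder's empty slot shows at (319,210). Moving to above the lock.

Emit:
step_arm(series=[{"x": 2,"y": -3.6,"z": 0,"twist": -1,"jaw": 1.5},{"x": 4,"y": -7.2,"z": 0,"twist": -2,"jaw": 1.5},{"x": 6,"y": -10.8,"z": 0,"twist": -3.1,"jaw": 1.5},{"x": 8,"y": -14.4,"z": 0,"twist": -3.1,"jaw": 1.5},{"x": 10,"y": -17.5,"z": 0,"twist": -3.1,"jaw": 1.5},{"x": 11.5,"y": -19.5,"z": -1,"twist": -3.1,"jaw": 1.5},{"x": 11.87,"y": -20.2,"z": -3,"twist": -3.1,"jaw": 1.5},{"x": 11.87,"y": -20.2,"z": -4.5,"twist": -3.1,"jaw": 1.5},{"x": 11.87,"y": -20.2,"z": -4.5,"twist": -3.1,"jaw": 1.5},{"x": 11.87,"y": -20.2,"z": -4.5,"twist": -3.1,"jaw": 1.5}])

```text
clock: 6.88
eef_pos: [0.6013, 0.1829, 0.1501]
tool_rot: [-0.47, 0.534, 0.472, 0.52]
ft_force: [-0.8, -0.0, -0.4]
grip_width: 0.0233
```

```bash
python3 -c "
from st import *
st();grab('wrist','w4');grab('side','d4')
crop('w4',200,150,440,330,3.3,'w4a');crop('d4',200,200,330,310,6,'d4a')"
```

```text
t 6.88 p [0.6013 0.1829 0.1501] jawyaw 83.56 down [-0.017 -0.011 -1.   ] q [ 0.298  0.553  0.26   1.296 -0.005  0.411] w 0.0233 F [-0.8 -0.  -0.4] M [ 0.03  0.03 -0.02]
```

View pics/w4a.png

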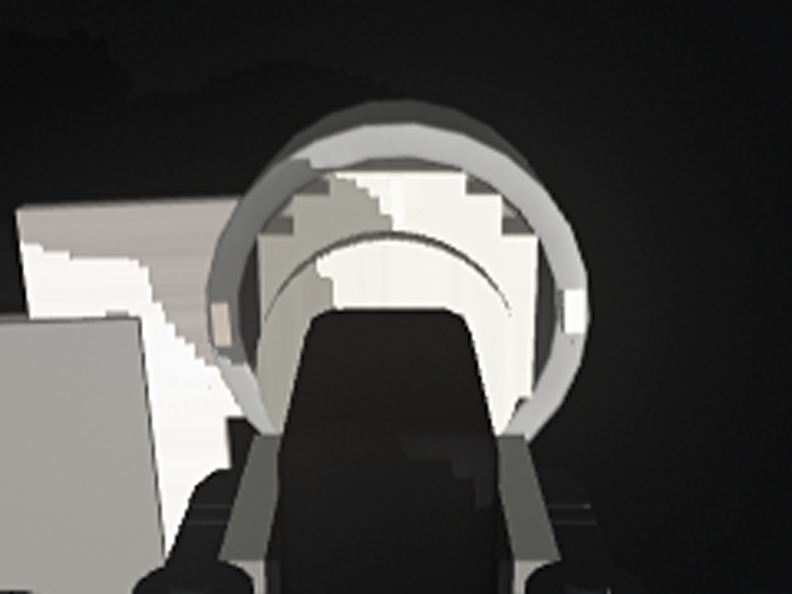

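View pics/d4a.png

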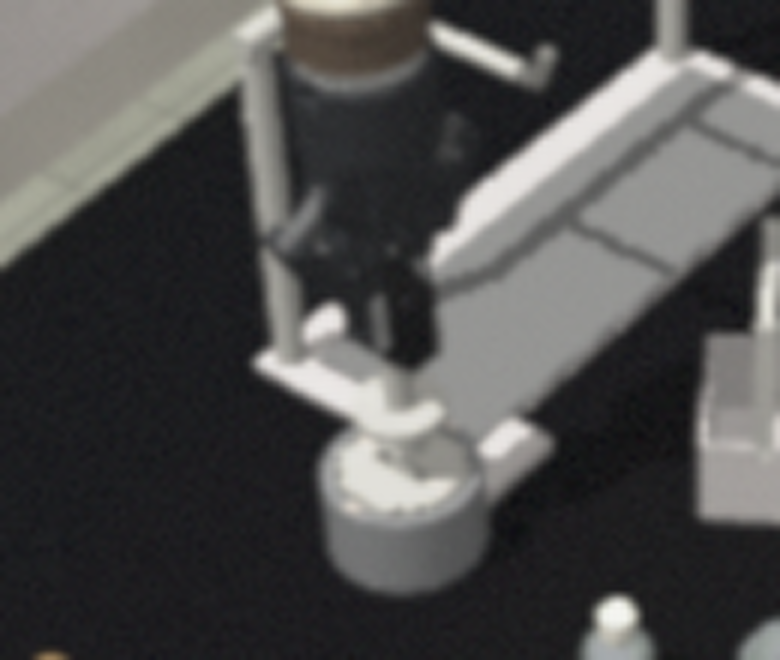

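Emit:
step_arm(series=[{"x": 0.35,"y": 0.15,"z": 0,"twist": 0,"jaw": 1.5},{"x": 0.35,"y": 0.15,"z": 0,"twist": 0,"jaw": 1.5},{"x": 0.35,"y": 0.15,"z": 0,"twist": 0,"jaw": 1.5}])

```text
clock: 7.23
eef_pos: [0.6071, 0.1866, 0.1541]
tool_rot: [-0.472, 0.531, 0.472, 0.523]
ft_force: [0.4, -0.3, -1.5]
grip_width: 0.0232
```

```bash
python3 -c "
from st import *
st();grab('wrist','w5')
crop('w5',200,150,440,330,3.3,'w5a')"
```

```text
t 7.23 p [0.6071 0.1866 0.1541] jawyaw 83.68 down [-0.009 -0.008 -1.   ] q [ 0.301  0.558  0.278  1.302 -0.005  0.411] w 0.0232 F [ 0.4 -0.3 -1.5] M [ 0.02  0.03 -0.03]
```

View pics/w5a.png

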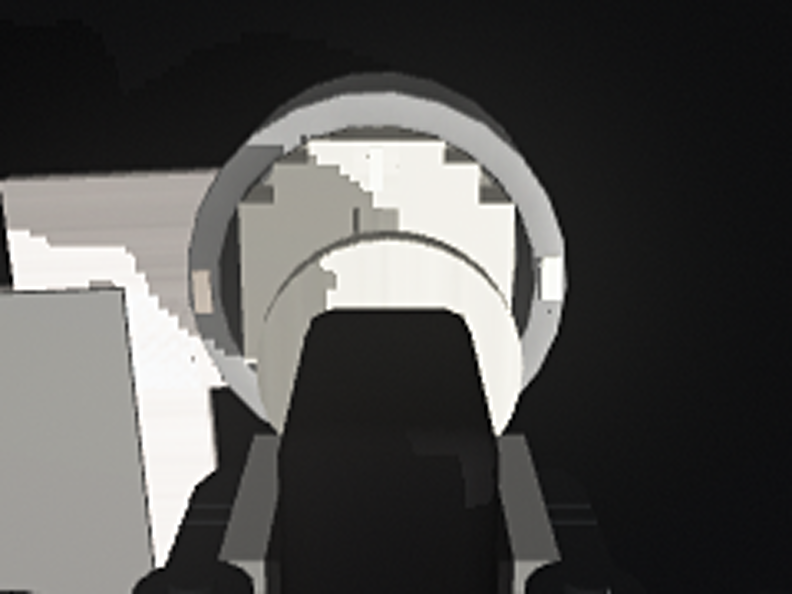

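Run:
```python
from pix import *
q=lambda a:np.array(a)/3.3-.35+np.array([200,150])
m=onplane('w5',q([(203,292),(551,279)]),.053);print('marks mid',m.mean(0))
kb=.1541-.0785
c=onplane('w5',q([(258,385),(523,375),(390,233)]),kb+.026);print('collar',c)
```

```text
marks mid [0.60369842 0.18306894 0.053     ]
collar [[0.60737982 0.1611052  0.1016    ]
 [0.61070033 0.21100445 0.1016    ]
 [0.5808242  0.18913276 0.1016    ]]
```

Emit:
step_arm(series=[{"x": -0.3,"y": -0.2,"z": 0,"twist": 0,"jaw": 1.5},{"x": -0.3,"y": -0.2,"z": 0,"twist": 0,"jaw": 1.5},{"x": -0.3,"y": -0.2,"z": 0,"twist": 0,"jaw": 1.5},{"x": -0.3,"y": -0.2,"z": 0,"twist": 0,"jaw": 1.5},{"x": -0.3,"y": -0.2,"z": 0,"twist": 0,"jaw": 1.5}])

```text
clock: 7.7
eef_pos: [0.6038, 0.1843, 0.154]
tool_rot: [-0.472, 0.531, 0.472, 0.522]
ft_force: [-0.5, 0.2, -1.8]
grip_width: 0.0233
```

```bash
python3 st.py
```

```text
t 7.7 p [0.6038 0.1843 0.154 ] jawyaw 83.66 down [-0.009 -0.008 -1.   ] q [ 0.299  0.55   0.266  1.297 -0.005  0.409] w 0.0233 F [-0.5  0.2 -1.8] M [0.01 0.01 0.  ]
```

Emit:
step_arm(series=[{"x": 0.05,"y": 0,"z": -0.8,"twist": 0,"jaw": 1.5},{"x": 0.05,"y": 0,"z": -1.6,"twist": 0,"jaw": 1.5},{"x": 0.05,"y": 0,"z": -2.2,"twist": 0,"jaw": 1.5},{"x": 0.05,"y": 0,"z": -2.6,"twist": 0,"jaw": 1.5},{"x": 0.05,"y": 0,"z": -3.0,"twist": 0,"jaw": 1.5},{"x": 0.05,"y": 0,"z": -3.3,"twist": 0,"jaw": 1.5},{"x": 0.05,"y": 0,"z": -3.3,"twist": 0,"jaw": 1.5}])

```text
clock: 8.28
eef_pos: [0.6039, 0.1842, 0.12]
tool_rot: [-0.471, 0.532, 0.472, 0.522]
ft_force: [0.1, -0.5, -2.4]
grip_width: 0.0235
```

```bash
python3 st.py
```

```text
t 8.28 p [0.6039 0.1842 0.12  ] jawyaw 83.66 down [-0.011 -0.009 -1.   ] q [ 0.299  0.573  0.213  1.223 -0.005  0.409] w 0.0235 F [ 0.1 -0.5 -2.4] M [-0.01 -0.02  0.01]
```

Emit:
step_arm(series=[{"x": 0,"y": 0,"z": -0.3,"twist": 0,"jaw": 1.5},{"x": 0,"y": 0,"z": -0.5,"twist": 0,"jaw": 1.5},{"x": 0,"y": 0,"z": -0.65,"twist": 0,"jaw": 1.5},{"x": 0,"y": 0,"z": -0.65,"twist": 0,"jaw": 1.5},{"x": 0,"y": 0,"z": -0.65,"twist": 0,"jaw": 1.5}])

```text
clock: 8.7
eef_pos: [0.604, 0.1842, 0.1136]
tool_rot: [-0.471, 0.532, 0.472, 0.522]
ft_force: [-0.4, 0.4, -1.5]
grip_width: 0.0232
```

```bash
python3 -c "
from st import *
st();grab('side','d6');crop('d6',200,200,330,310,6,'d6a')"
```

```text
t 8.7 p [0.604  0.1842 0.1136] jawyaw 83.66 down [-0.01  -0.009 -1.   ] q [ 0.299  0.577  0.203  1.209 -0.005  0.409] w 0.0232 F [-0.4  0.4 -1.5] M [ 0.01 -0.02 -0.06]
```

View pics/d6a.png

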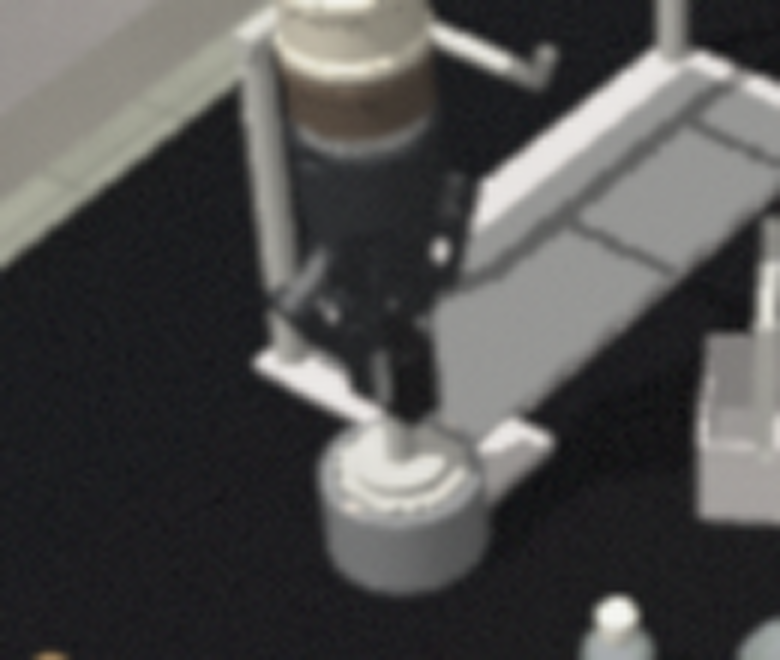

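The collar sits on the screw face, so the blade is fully in. Turning clockwise now.

Emit:
step_arm(series=[{"x": 0,"y": 0,"z": 0,"twist": -4,"jaw": 1.5},{"x": 0,"y": 0,"z": 0,"twist": -8,"jaw": 1.5},{"x": 0,"y": 0,"z": 0,"twist": -12,"jaw": 1.5},{"x": 0,"y": 0,"z": 0,"twist": -16,"jaw": 1.5},{"x": 0,"y": 0,"z": 0,"twist": -20,"jaw": 1.5},{"x": 0,"y": 0,"z": 0,"twist": -24,"jaw": 1.5},{"x": 0,"y": 0,"z": 0,"twist": -28,"jaw": 1.5},{"x": 0,"y": 0,"z": 0,"twist": -32,"jaw": 1.5},{"x": 0,"y": 0,"z": 0,"twist": -36,"jaw": 1.5},{"x": 0,"y": 0,"z": 0,"twist": -40,"jaw": 1.5}])

```text
clock: 9.58
eef_pos: [0.6041, 0.1839, 0.1137]
tool_rot: [-0.26, 0.661, 0.263, 0.652]
ft_force: [0.2, -1.5, -1.1]
grip_width: 0.0235
```

```bash
python3 st.py
```

```text
t 9.58 p [0.6041 0.1839 0.1137] jawyaw 43.46 down [-0.013 -0.001 -1.   ] q [0.294 0.578 0.204 1.21  0.003 1.106] w 0.0235 F [ 0.2 -1.5 -1.1] M [-0.19 -0.16  0.05]
```

Emit:
step_arm(series=[{"x": 0,"y": 0,"z": 0,"twist": -4,"jaw": 1.5},{"x": 0,"y": 0,"z": 0,"twist": -8,"jaw": 1.5},{"x": 0,"y": -0.05,"z": 0,"twist": -12,"jaw": 1.5},{"x": 0,"y": -0.05,"z": 0,"twist": -16,"jaw": 1.5},{"x": 0,"y": -0.05,"z": 0,"twist": -20,"jaw": 1.5},{"x": 0,"y": -0.05,"z": 0,"twist": -24,"jaw": 1.5},{"x": 0,"y": -0.05,"z": 0,"twist": -28,"jaw": 1.5},{"x": 0,"y": -0.1,"z": 0,"twist": -32,"jaw": 1.5},{"x": 0,"y": -0.1,"z": 0,"twist": -36,"jaw": 1.5},{"x": 0,"y": -0.1,"z": 0,"twist": -40,"jaw": 1.5}])

```text
clock: 10.42
eef_pos: [0.6045, 0.1833, 0.1137]
tool_rot: [-0.017, 0.71, 0.024, 0.703]
ft_force: [0.8, 1.8, -3.7]
grip_width: 0.0237
```

Emit:
step_arm(series=[{"x": 0,"y": 0,"z": 0,"twist": -4,"jaw": 1.5},{"x": 0,"y": 0,"z": 0,"twist": -7,"jaw": 1.5},{"x": 0,"y": 0,"z": 0,"twist": -10,"jaw": 1.5},{"x": 0,"y": 0,"z": 0,"twist": -10,"jaw": 1.5},{"x": 0,"y": 0,"z": 0,"twist": -10,"jaw": 1.5}])

```text
clock: 10.83
eef_pos: [0.6046, 0.1834, 0.1137]
tool_rot: [0.044, 0.709, -0.037, 0.703]
ft_force: [0.7, 0.0, -1.5]
grip_width: 0.0234
```

```bash
python3 -c "
from st import *
st();grab('wrist','w7')"
```

```text
t 10.83 p [0.6046 0.1834 0.1137] jawyaw -6.63 down [-0.008  0.01  -1.   ] q [0.289 0.572 0.194 1.197 0.012 1.975] w 0.0234 F [ 0.7  0.  -1.5] M [-0.   -0.11 -0.04]
```

View pics/w7.png

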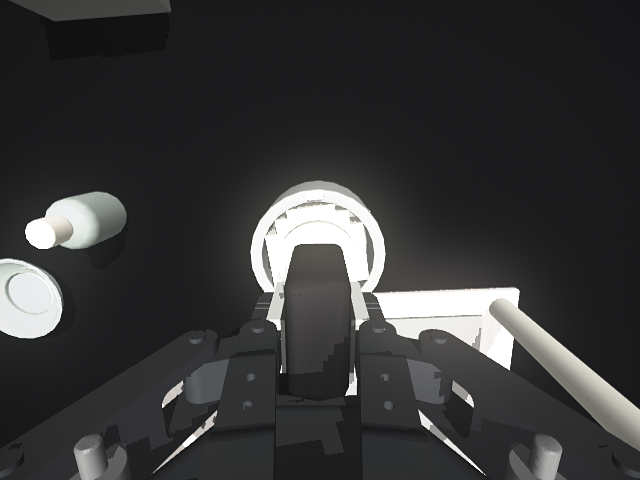

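Emit:
step_arm(series=[{"x": 0,"y": 0,"z": 0,"twist": -2,"jaw": 1.5},{"x": 0,"y": 0,"z": 0,"twist": -4,"jaw": 1.5},{"x": 0,"y": 0,"z": 0,"twist": -6,"jaw": 1.5},{"x": 0,"y": 0,"z": 0,"twist": -6,"jaw": 1.5},{"x": 0,"y": 0,"z": 0,"twist": -6,"jaw": 1.5}])

```text
clock: 11.3
eef_pos: [0.6046, 0.1833, 0.1137]
tool_rot: [0.081, 0.706, -0.074, 0.7]
ft_force: [0.4, 0.2, -2.2]
grip_width: 0.0235
```

```bash
python3 st.py
```

```text
t 11.3 p [0.6046 0.1833 0.1137] jawyaw -12.55 down [-0.007  0.011 -1.   ] q [0.288 0.571 0.192 1.195 0.012 2.078] w 0.0235 F [ 0.4  0.2 -2.2] M [-0.08 -0.07  0.08]
```

Emit:
step_arm(series=[{"x": 0,"y": 0,"z": 0,"twist": 4,"jaw": 1.5},{"x": 0,"y": 0,"z": 0,"twist": 7,"jaw": 1.5},{"x": 0,"y": 0,"z": 0,"twist": 7,"jaw": 1.5},{"x": 0,"y": 0,"z": 1,"twist": 7,"jaw": 1.5},{"x": 0,"y": 0,"z": 2,"twist": 7,"jaw": 1.5},{"x": 0,"y": 0,"z": 4,"twist": 7,"jaw": 1.5},{"x": 0,"y": 0,"z": 7,"twist": 7,"jaw": 1.5},{"x": 0,"y": 0,"z": 9,"twist": 7,"jaw": 1.5},{"x": 0,"y": 0,"z": 9,"twist": 7,"jaw": 1.5},{"x": 0,"y": 0,"z": 9,"twist": 7,"jaw": 1.5}])

```text
clock: 12.13
eef_pos: [0.6059, 0.1837, 0.2066]
tool_rot: [0.038, 0.707, -0.03, 0.705]
ft_force: [0.1, -1.0, -2.0]
grip_width: 0.0233
```

```bash
python3 -c "
from st import *
st();grab('wrist','w8');grab('side','d8');crop('d8',200,200,330,310,6,'d8a')"
```

```text
t 12.13 p [0.6059 0.1837 0.2066] jawyaw -5.58 down [-0.003  0.012 -1.   ] q [0.289 0.521 0.354 1.403 0.012 1.957] w 0.0233 F [ 0.1 -1.  -2. ] M [-0.02 -0.01 -0.03]
```

View pics/w8.png

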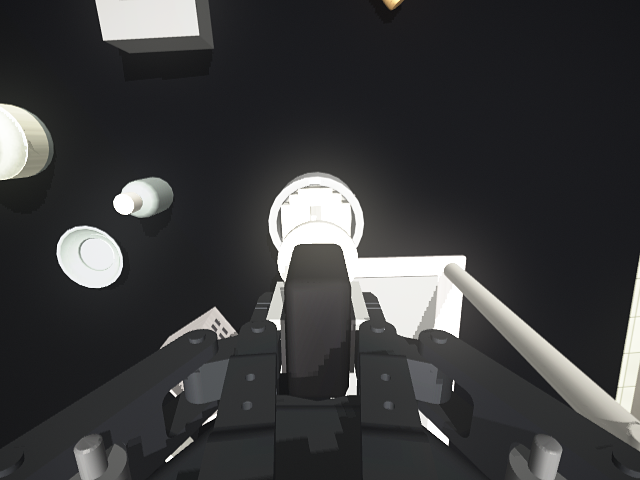

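View pics/d8a.png

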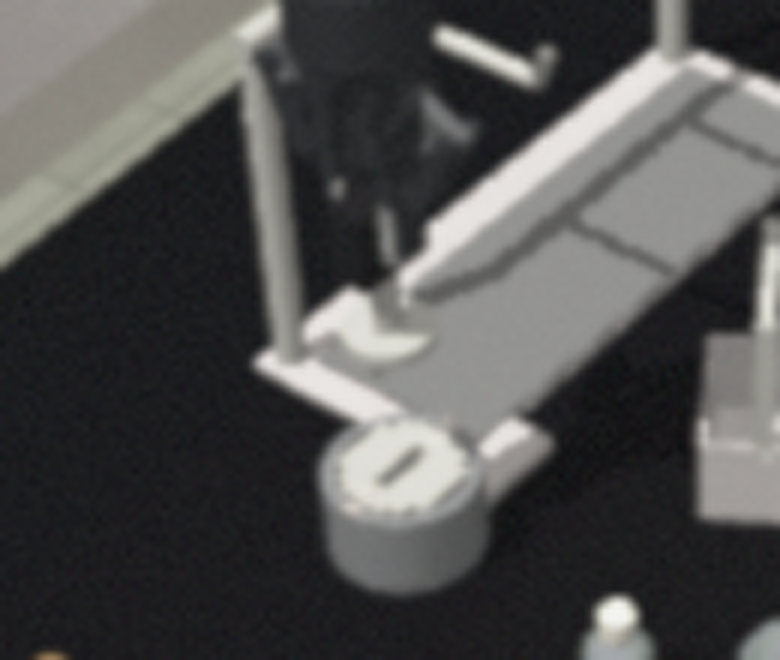

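Run:
```python
from pix import *
P=onplane('d8',np.array([(380,484),(421,449)])/6-.4+[200,200],.053);d=P[1]-P[0];print(P,np.degrees(np.arctan2(d[1],d[0])),np.linalg.norm(d))
```

```text
[[0.60340069 0.20251234 0.053     ]
 [0.6011272  0.16917887 0.053     ]] -93.90177539358733 0.033410910516062986
```

Locked: the slot yaw is −93.9° and the rack y axis is at −93.8°. Returning the key.

Emit:
step_arm(series=[{"x": -1,"y": 1.5,"z": 0,"twist": 6.5,"jaw": 1.5},{"x": -2,"y": 3.5,"z": 0,"twist": 13,"jaw": 1.5},{"x": -3.5,"y": 6,"z": 0,"twist": 19.5,"jaw": 1.5},{"x": -5,"y": 9,"z": 0,"twist": 26,"jaw": 1.5},{"x": -7,"y": 12,"z": 0,"twist": 32.5,"jaw": 1.5},{"x": -9,"y": 15,"z": 0,"twist": 39,"jaw": 1.5},{"x": -10,"y": 17,"z": 0,"twist": 45.5,"jaw": 1.5},{"x": -11,"y": 19,"z": 0,"twist": 52,"jaw": 1.5},{"x": -12,"y": 20,"z": 0,"twist": 58.5,"jaw": 1.5},{"x": -12,"y": 20.2,"z": 0,"twist": 65,"jaw": 1.5}])

```text
clock: 13.07
eef_pos: [0.4809, 0.387, 0.201]
tool_rot: [-0.352, 0.619, 0.355, 0.606]
ft_force: [1.1, -0.2, -1.0]
grip_width: 0.0233
```

```bash
python3 st.py
```

```text
t 13.07 p [0.4809 0.387  0.201 ] jawyaw 59.98 down [-0.017 -0.006 -1.   ] q [0.675 0.504 0.312 1.396 0.006 1.199] w 0.0233 F [ 1.1 -0.2 -1. ] M [-0.05 -0.03 -0.  ]
```

Emit:
step_arm(series=[{"x": 0.4,"y": -0.05,"z": 0,"twist": 6.5,"jaw": 1.5},{"x": 0.4,"y": -0.05,"z": 0,"twist": 13,"jaw": 1.5},{"x": 0.4,"y": -0.05,"z": 0,"twist": 19.5,"jaw": 1.5},{"x": 0.4,"y": -0.05,"z": -1,"twist": 26.7,"jaw": 1.5},{"x": 0.4,"y": -0.05,"z": -3,"twist": 26.7,"jaw": 1.5},{"x": 0.4,"y": -0.05,"z": -5,"twist": 26.7,"jaw": 1.5},{"x": 0.4,"y": -0.05,"z": -5,"twist": 26.7,"jaw": 1.5},{"x": 0.4,"y": -0.05,"z": -5,"twist": 26.7,"jaw": 1.5},{"x": 0.4,"y": -0.05,"z": -5,"twist": 26.7,"jaw": 1.5}])

```text
clock: 13.82
eef_pos: [0.4848, 0.3864, 0.1509]
tool_rot: [-0.486, 0.521, 0.485, 0.508]
ft_force: [-0.6, 0.0, -1.8]
grip_width: 0.0232
```

```bash
python3 st.py
```

```text
t 13.82 p [0.4848 0.3864 0.1509] jawyaw 86.68 down [-0.013 -0.013 -1.   ] q [ 0.674  0.535  0.232  1.286 -0.002  0.732] w 0.0232 F [-0.6  0.  -1.8] M [ 0.   -0.02  0.02]
```

Emit:
step_arm(series=[{"x": 0.05,"y": 0,"z": -1,"twist": 0,"jaw": 1.5},{"x": 0.05,"y": 0,"z": -2,"twist": 0,"jaw": 1.5},{"x": 0.05,"y": 0,"z": -3,"twist": 0,"jaw": 1.5},{"x": 0.05,"y": 0,"z": -4,"twist": 0,"jaw": 1.5},{"x": 0.05,"y": 0,"z": -4.6,"twist": 0,"jaw": 1.5},{"x": 0.05,"y": 0,"z": -5,"twist": 0,"jaw": 1.5},{"x": 0.05,"y": 0,"z": -5,"twist": 0,"jaw": 1.5},{"x": 0.05,"y": 0,"z": -5,"twist": 0,"jaw": 1.5}])

```text
clock: 14.48
eef_pos: [0.4853, 0.3864, 0.1008]
tool_rot: [-0.485, 0.521, 0.485, 0.508]
ft_force: [-0.2, 0.1, -2.0]
grip_width: 0.0232
```

```bash
python3 st.py
```

```text
t 14.48 p [0.4853 0.3864 0.1008] jawyaw 86.68 down [-0.013 -0.013 -1.   ] q [ 0.674  0.57   0.156  1.175 -0.002  0.732] w 0.0232 F [-0.2  0.1 -2. ] M [-0.01 -0.04  0.01]
```

Opening, then lifting away.

Emit:
step_arm(series=[{"x": 0,"y": 0,"z": 0,"twist": 0,"jaw": 3},{"x": 0,"y": 0,"z": 0,"twist": 0,"jaw": 5},{"x": 0,"y": 0,"z": 0,"twist": 0,"jaw": 8},{"x": 0,"y": 0,"z": 0,"twist": 0,"jaw": 8},{"x": 0,"y": 0,"z": 0,"twist": 0,"jaw": 8},{"x": 0,"y": 0,"z": 1,"twist": 0,"jaw": 8},{"x": 0,"y": 0,"z": 4,"twist": 0,"jaw": 8},{"x": 0,"y": 0,"z": 8,"twist": 0,"jaw": 8},{"x": 0,"y": 0,"z": 12,"twist": 0,"jaw": 8},{"x": 0,"y": 0,"z": 16,"twist": 0,"jaw": 8}])

```text
clock: 15.32
eef_pos: [0.4849, 0.3861, 0.2633]
tool_rot: [-0.486, 0.521, 0.485, 0.508]
ft_force: [0.9, 1.3, 0.2]
grip_width: 0.0803
```

```bash
python3 -c "
from st import *
st();grab('side','d9');grab('scene','s9');crop('d9',150,170,450,395,2.6,'d9a');crop('s9',180,200,500,360,2.4,'s9a')"
```

```text
t 15.32 p [0.4849 0.3861 0.2633] jawyaw 86.67 down [-0.013 -0.013 -1.   ] q [ 0.674  0.498  0.463  1.554 -0.002  0.732] w 0.0803 F [0.9 1.3 0.2] M [ 0.08 -0.09  0.01]
```

View pics/d9a.png

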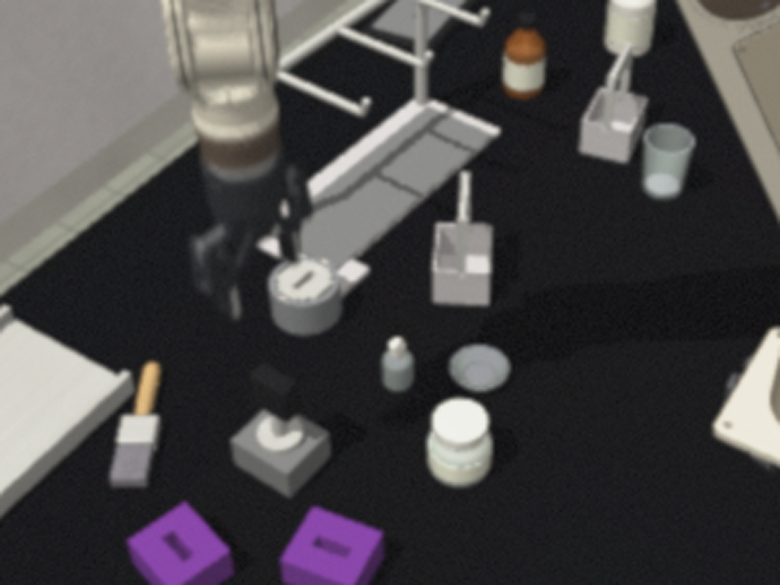

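View pics/s9a.png

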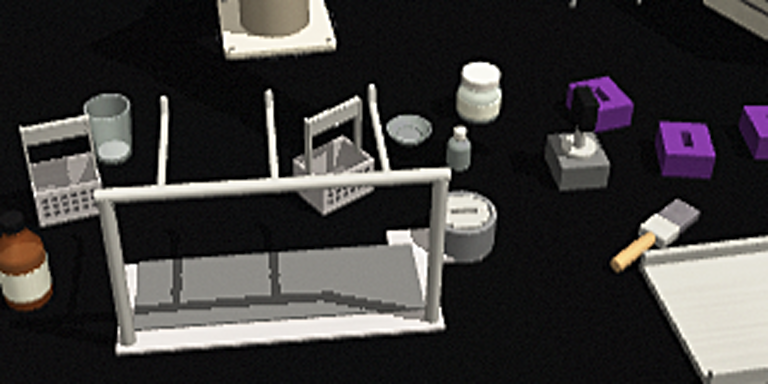

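The key is upright in the grey holder, and the lock slot is at the white marks. Next is basket A at about (0.467, 0.030).

Emit:
step_arm(series=[{"x": 0,"y": -3,"z": 2,"twist": -6,"jaw": 8},{"x": 0,"y": -7,"z": 5,"twist": -12,"jaw": 8},{"x": -1,"y": -11,"z": 8,"twist": -18,"jaw": 8},{"x": -1,"y": -15,"z": 8,"twist": -24,"jaw": 8},{"x": -1,"y": -19,"z": 8,"twist": -30,"jaw": 8},{"x": -1.8,"y": -23,"z": 8,"twist": -36,"jaw": 8},{"x": -1.8,"y": -27,"z": 8,"twist": -42,"jaw": 8},{"x": -1.8,"y": -31,"z": 8,"twist": -48,"jaw": 8},{"x": -1.8,"y": -35,"z": 8,"twist": -54,"jaw": 8},{"x": -1.8,"y": -35.6,"z": 8,"twist": -57.7,"jaw": 8}])

```text
clock: 16.25
eef_pos: [0.4693, 0.0278, 0.3516]
tool_rot: [-0.175, 0.686, 0.172, 0.685]
ft_force: [0.8, 1.2, 0.3]
grip_width: 0.08
```

Emit:
step_arm(series=[{"x": 0,"y": 0,"z": 0,"twist": 0,"jaw": 8},{"x": 0,"y": 0,"z": 0,"twist": 0,"jaw": 8},{"x": 0,"y": 0,"z": 0,"twist": 0,"jaw": 8}])

```text
clock: 16.5
eef_pos: [0.4693, 0.0284, 0.3519]
tool_rot: [-0.175, 0.686, 0.173, 0.685]
ft_force: [-0.6, 0.3, 0.6]
grip_width: 0.0799
```

```bash
python3 -c "
from st import *
from fit import *
st();grab('wrist','w10')
P,_=pts(['w10'])
Q=box(P,.38,.56,-.06,.12,.12,.155);print('strap',pca(Q),rect(Q),np.percentile(Q[:,2],[50,97]));print('box',rect(box(P,.38,.56,-.06,.12,.02,.065)))
"
```

```text
t 16.5 p [0.4693 0.0284 0.3519] jawyaw 28.5 down [-0.001 -0.003 -1.   ] q [ 0.062  0.163  0.218  1.627 -0.003  1.136] w 0.0799 F [-0.6  0.3  0.6] M [ 0.03  0.01 -0.03]
strap (array([0.46644283, 0.0318441 ]), np.float64(118.90219809565248), array([0.0027083 , 0.02793398])) ((467.54571533203125, 30.08415412902832), (11.739277839660645, 90.04309844970703), 29.03508186340332) [0.14163723 0.14312029]
box ((467.3473205566406, 30.04943084716797), (70.00772857666016, 89.69377899169922), 28.739620208740234)
```

View pics/w10.png

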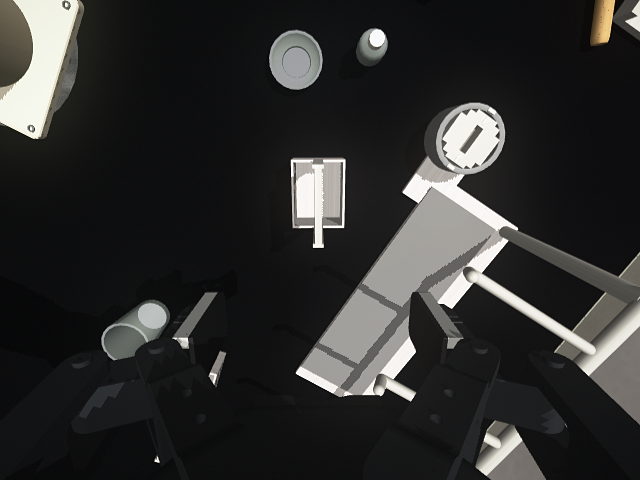

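The wrist view shows basket A at (318,193) with its strap upright and centred. Descending.

Emit:
step_arm(series=[{"x": -0.2,"y": 0.15,"z": -3,"twist": 0.4,"jaw": 6},{"x": -0.2,"y": 0.15,"z": -7,"twist": 0.4,"jaw": 6},{"x": -0.2,"y": 0.15,"z": -11,"twist": 0.4,"jaw": 6},{"x": -0.2,"y": 0.15,"z": -14,"twist": 0.4,"jaw": 6},{"x": -0.2,"y": 0.15,"z": -17,"twist": 0.4,"jaw": 6},{"x": -0.2,"y": 0.15,"z": -18,"twist": 0.4,"jaw": 6},{"x": -0.2,"y": 0.15,"z": -18,"twist": 0.4,"jaw": 6},{"x": -0.2,"y": 0.15,"z": -18,"twist": 0.4,"jaw": 6}])

```text
clock: 17.22
eef_pos: [0.4671, 0.0317, 0.1714]
tool_rot: [-0.179, 0.686, 0.177, 0.683]
ft_force: [-0.3, 0.2, -0.1]
grip_width: 0.0597
```

```bash
python3 st.py
```

```text
t 17.22 p [0.4671 0.0317 0.1714] jawyaw 29.12 down [-0.003 -0.003 -1.   ] q [ 0.07   0.217 -0.186  1.171 -0.003  1.132] w 0.0597 F [-0.3  0.2 -0.1] M [ 0.01 -0.05 -0.03]
```

Emit:
step_arm(series=[{"x": 0,"y": -0.17,"z": -2,"twist": 0,"jaw": 6},{"x": 0,"y": -0.17,"z": -4,"twist": 0,"jaw": 6},{"x": 0,"y": -0.17,"z": -5.1,"twist": 0,"jaw": 6},{"x": 0,"y": -0.17,"z": -5.1,"twist": 0,"jaw": 5},{"x": 0,"y": -0.17,"z": -5.1,"twist": 0,"jaw": 3},{"x": 0,"y": -0.17,"z": -5.1,"twist": 0,"jaw": 1},{"x": 0,"y": -0.17,"z": -5.1,"twist": 0,"jaw": 0},{"x": 0,"y": -0.17,"z": -5.1,"twist": 0,"jaw": 0},{"x": 0,"y": -0.17,"z": -5.1,"twist": 0,"jaw": 0},{"x": 0,"y": -0.17,"z": -5.1,"twist": 0,"jaw": 0}])

```text
clock: 18.05
eef_pos: [0.4682, 0.03, 0.122]
tool_rot: [-0.179, 0.685, 0.177, 0.684]
ft_force: [-1.6, -0.7, 7.3]
grip_width: 0.0067
```

```bash
python3 -c "
from st import *
st();grab('side','d11');crop('d11',280,200,400,300,6,'d11a')"
```

```text
t 18.05 p [0.4682 0.03   0.122 ] jawyaw 29.12 down [ 0.    -0.003 -1.   ] q [ 0.066  0.261 -0.268  1.042 -0.003  1.129] w 0.0067 F [-1.6 -0.7  7.3] M [-0.04  0.2   0.05]
```

View pics/d11a.png

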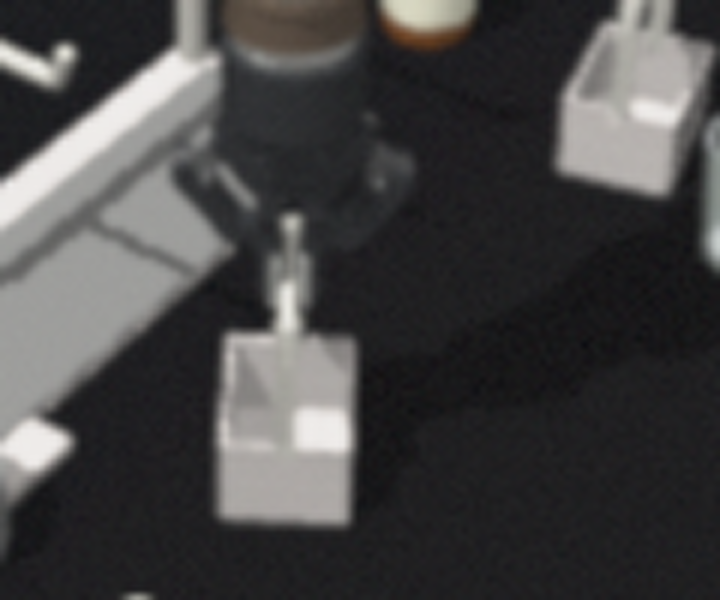

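Emit:
step_arm(series=[{"x": 0,"y": 0,"z": 1,"twist": 0,"jaw": 0},{"x": 0,"y": 0,"z": 3,"twist": 0,"jaw": 0},{"x": 0,"y": 0,"z": 6,"twist": 0,"jaw": 0},{"x": 0,"y": 0,"z": 9,"twist": -4,"jaw": 0},{"x": 0,"y": 1,"z": 12,"twist": -9,"jaw": 0},{"x": 1,"y": 2,"z": 14,"twist": -14,"jaw": 0},{"x": 2,"y": 3,"z": 15.7,"twist": -19,"jaw": 0},{"x": 3,"y": 3.4,"z": 15.7,"twist": -24,"jaw": 0},{"x": 4,"y": 3.4,"z": 15.7,"twist": -29,"jaw": 0},{"x": 4.7,"y": 3.4,"z": 15.7,"twist": -32.9,"jaw": 0}])

```text
clock: 18.93
eef_pos: [0.516, 0.0644, 0.2792]
tool_rot: [0.024, 0.707, -0.025, 0.707]
ft_force: [-0.3, -0.2, -2.6]
grip_width: 0.0066
```

Emit:
step_arm(series=[{"x": 0,"y": 0,"z": 0,"twist": 0,"jaw": 0},{"x": 0,"y": 0,"z": 0,"twist": 0,"jaw": 0},{"x": 0,"y": 0,"z": 0,"twist": 0,"jaw": 0}])

```text
clock: 19.18
eef_pos: [0.5154, 0.0643, 0.2789]
tool_rot: [0.023, 0.707, -0.025, 0.706]
ft_force: [0.2, -0.1, -2.1]
grip_width: 0.0069
```

```bash
python3 -c "
from st import *
from fit import *
st();grab('side','d12');grab('scene','s12');grab('wrist','w12');crop('d12',230,150,390,270,5,'d12a')
for t in 'dsw':
  P,_=pts([t+'12']);Q=box(P,.44,.6,.0,.13,.15,.25)
  print(t,rect(Q),Q[:,2].min())
"
```

```text
t 19.18 p [0.5154 0.0643 0.2789] jawyaw -3.9 down [-0.002 -0.003 -1.   ] q [ 0.126  0.267  0.163  1.469 -0.002  1.764] w 0.0069 F [ 0.2 -0.1 -2.1] M [0.05 0.02 0.01]
d ((536.0953979492188, 63.866031646728516), (98.70877075195312, 126.62181091308594), 86.23002624511719) 0.15348063738160891
s ((537.9991455078125, 60.901790618896484), (90.50022888183594, 124.13668823242188), 86.8818359375) 0.15525487292882711
w ((539.8411254882812, 62.552001953125), (90.32685089111328, 120.86821746826172), 85.87155151367188) 0.1586214419951829
```

View pics/d12a.png

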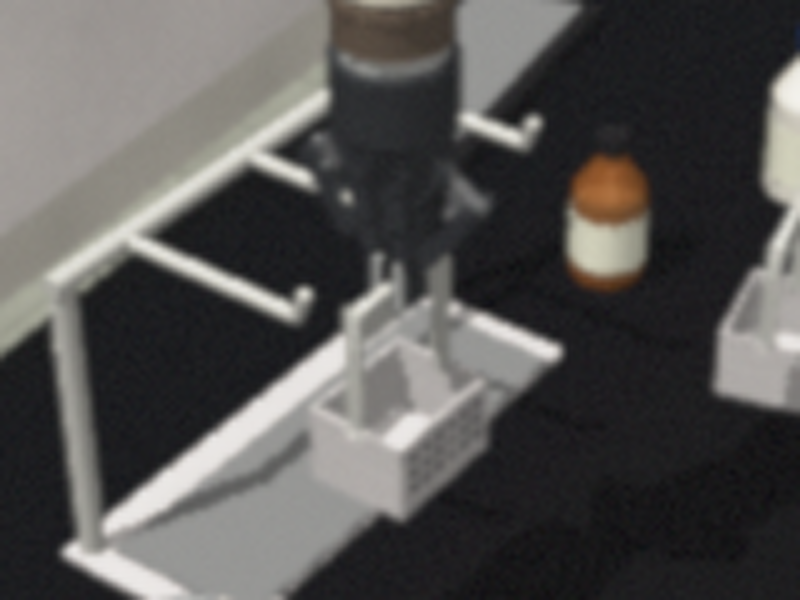

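View pics/w12.png

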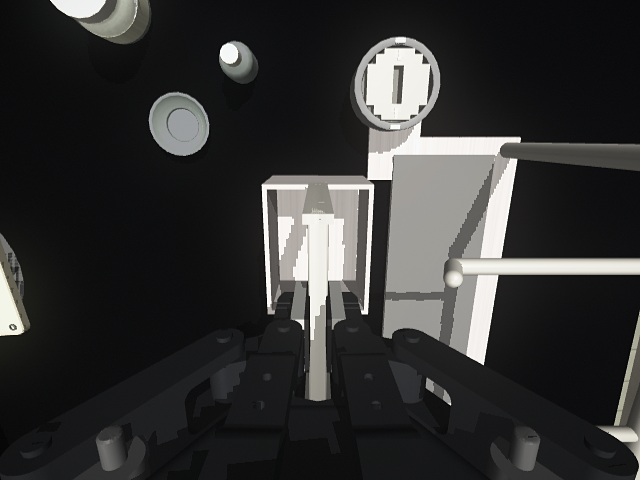

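Run:
```python
from fit import *
P,_=pts(['w12'])
for x in(.59,.61,.64,.67):
  Q=box(P,x-.015,x+.015,.02,.09,.215,.275);print(x,len(Q),np.median(Q[:,1]),np.percentile(Q[:,1],[3,97]),np.percentile(Q[:,2],98), Q[:,0].min())
```

```text
0.59 692 0.061331820878281026 [0.05523659 0.06370049] 0.25878185632628437 0.5826126659712859
0.61 822 0.05932683535246501 [0.05365893 0.06289926] 0.2417382605917362 0.5950479751851822
0.64 877 0.05707988369167356 [0.05158134 0.0608098 ] 0.24156633055019025 0.6250376662493745
0.67 884 0.055052526642936916 [0.04951072 0.05869931] 0.24168635075910316 0.6550092123846766
```

Emit:
step_arm(series=[{"x": 2,"y": -0.13,"z": 0,"twist": 0,"jaw": 0},{"x": 4,"y": -0.26,"z": 0,"twist": 0,"jaw": 0},{"x": 6,"y": -0.4,"z": 0,"twist": 0,"jaw": 0},{"x": 8,"y": -0.54,"z": 0,"twist": 0,"jaw": 0},{"x": 10,"y": -0.68,"z": 0,"twist": 0,"jaw": 0},{"x": 12,"y": -0.8,"z": 0,"twist": 0,"jaw": 0},{"x": 14,"y": -0.94,"z": 0,"twist": 0,"jaw": 0},{"x": 14.8,"y": -1,"z": 0,"twist": 0,"jaw": 0},{"x": 14.8,"y": -1,"z": 0,"twist": 0,"jaw": 0},{"x": 14.8,"y": -1,"z": 0,"twist": 0,"jaw": 0}])

```text
clock: 20.17
eef_pos: [0.6632, 0.0542, 0.2785]
tool_rot: [0.023, 0.707, -0.025, 0.706]
ft_force: [-0.6, -0.3, -1.4]
grip_width: 0.0066
```

```bash
python3 -c "
from st import *
st();grab('side','d13');grab('scene','s13');crop('d13',230,130,390,250,5,'d13a');crop('s13',210,210,390,345,4.4,'s13a')
"
```

```text
t 20.17 p [0.6632 0.0542 0.2785] jawyaw -3.93 down [-0.002 -0.003 -1.   ] q [ 0.083  0.595  0.662  1.64  -0.002  1.722] w 0.0066 F [-0.6 -0.3 -1.4] M [-0.02  0.09 -0.03]
```

View pics/d13a.png

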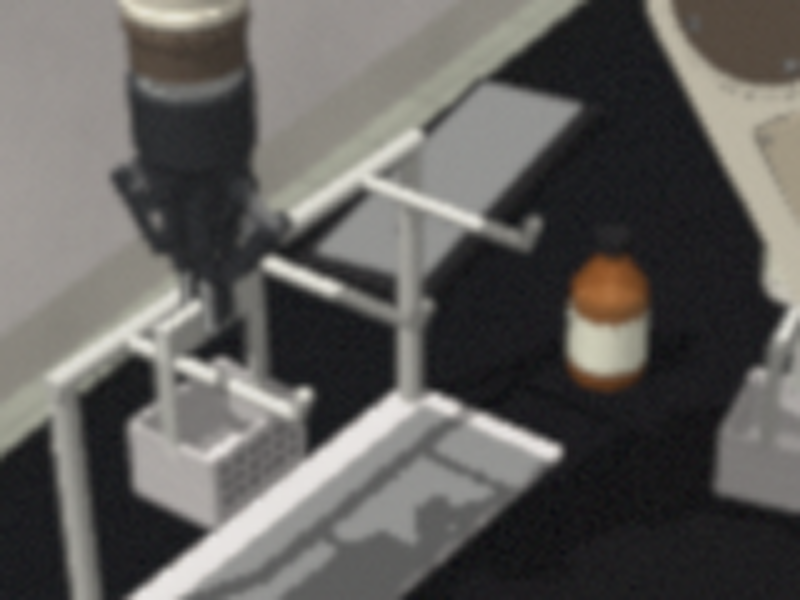

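View pics/s13a.png

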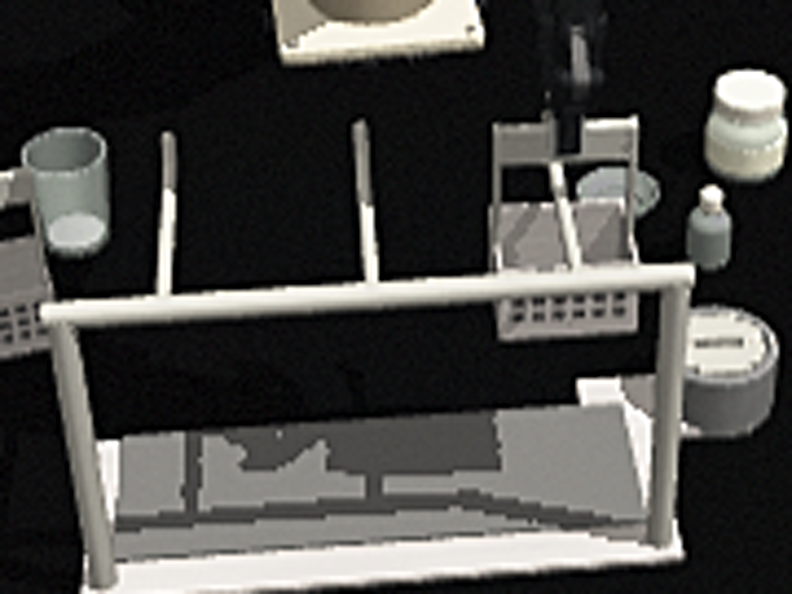

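The prong passes through the bail. Lowering onto it.

Emit:
step_arm(series=[{"x": 0,"y": 0,"z": -0.8,"twist": 0,"jaw": 0},{"x": 0,"y": 0,"z": -1.6,"twist": 0,"jaw": 0},{"x": 0,"y": 0,"z": -2.2,"twist": 0,"jaw": 0},{"x": 0,"y": 0,"z": -2.6,"twist": 0,"jaw": 0},{"x": 0,"y": 0,"z": -2.9,"twist": 0,"jaw": 0},{"x": 0,"y": 0,"z": -3.1,"twist": 0,"jaw": 0},{"x": 0,"y": 0,"z": -3.1,"twist": 0,"jaw": 0}])

```text
clock: 20.85
eef_pos: [0.6625, 0.0544, 0.2479]
tool_rot: [0.023, 0.707, -0.025, 0.706]
ft_force: [0.4, -0.5, -1.7]
grip_width: 0.0066
```

```bash
python3 st.py
```

```text
t 20.85 p [0.6625 0.0544 0.2479] jawyaw -3.92 down [-0.002 -0.003 -1.   ] q [ 0.083  0.589  0.574  1.558 -0.002  1.722] w 0.0066 F [ 0.4 -0.5 -1.7] M [ 0.02 -0.01  0.  ]
```

Emit:
step_arm(series=[{"x": 0,"y": 0,"z": -0.1,"twist": 0,"jaw": 0},{"x": 0,"y": 0,"z": -0.2,"twist": 0,"jaw": 0},{"x": 0,"y": 0,"z": -0.2,"twist": 0,"jaw": 0}])

```text
clock: 21.1
eef_pos: [0.6627, 0.0544, 0.2469]
tool_rot: [0.023, 0.707, -0.025, 0.706]
ft_force: [-1.1, 0.1, 1.9]
grip_width: 0.0064
```

```bash
python3 st.py
```

```text
t 21.1 p [0.6627 0.0544 0.2469] jawyaw -3.92 down [-0.001 -0.002 -1.   ] q [ 0.083  0.588  0.57   1.553 -0.002  1.722] w 0.0064 F [-1.1  0.1  1.9] M [ 0.01  0.23 -0.01]
```

Contact: the prong now carries the weight. Opening slowly, then lifting away.

Emit:
step_arm(series=[{"x": 0,"y": 0,"z": 0,"twist": 0,"jaw": 1},{"x": 0,"y": 0,"z": 0,"twist": 0,"jaw": 1.5},{"x": 0,"y": 0,"z": 0,"twist": 0,"jaw": 2.5},{"x": 0,"y": 0,"z": 0,"twist": 0,"jaw": 3.5},{"x": 0,"y": 0,"z": 0,"twist": 0,"jaw": 3.5},{"x": 0,"y": 0,"z": 1,"twist": 0,"jaw": 3.5},{"x": 0,"y": 0,"z": 2.5,"twist": 0,"jaw": 3.5},{"x": 0,"y": 0,"z": 5,"twist": 0,"jaw": 3.5},{"x": 0,"y": 0,"z": 8,"twist": 0,"jaw": 3.5},{"x": 0,"y": 0,"z": 10,"twist": 0,"jaw": 3.5}])

```text
clock: 21.93
eef_pos: [0.6626, 0.0544, 0.3496]
tool_rot: [0.023, 0.706, -0.025, 0.707]
ft_force: [-0.1, -0.3, 1.3]
grip_width: 0.0353
```

```bash
python3 -c "
from st import *
st();grab('side','d14');grab('scene','s14');crop('d14',230,130,390,250,5,'d14a');crop('s14',180,200,390,345,3.8,'s14a')
"
```

```text
t 21.93 p [0.6626 0.0544 0.3496] jawyaw -3.92 down [ 0.002 -0.002 -1.   ] q [ 0.083  0.628  0.906  1.846 -0.002  1.722] w 0.0353 F [-0.1 -0.3  1.3] M [ 0.07 -0.09 -0.01]
```

View pics/d14a.png

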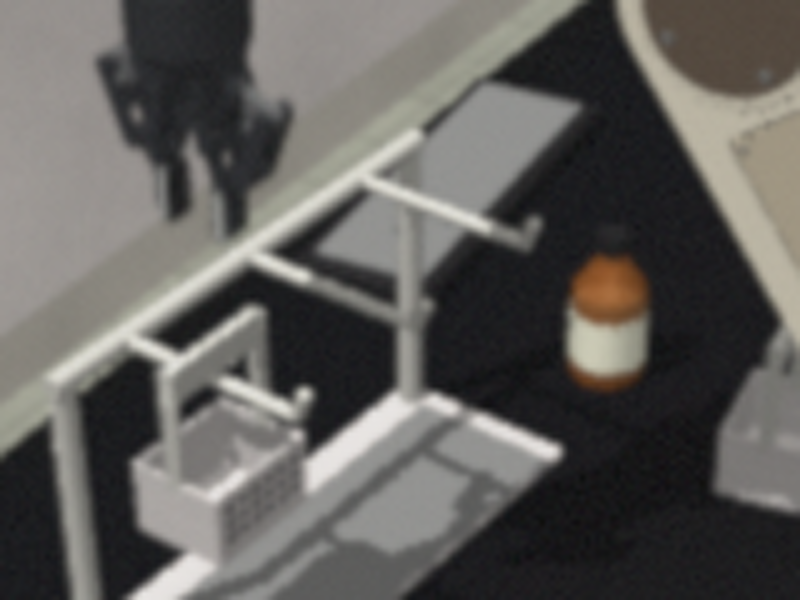

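View pics/s14a.png

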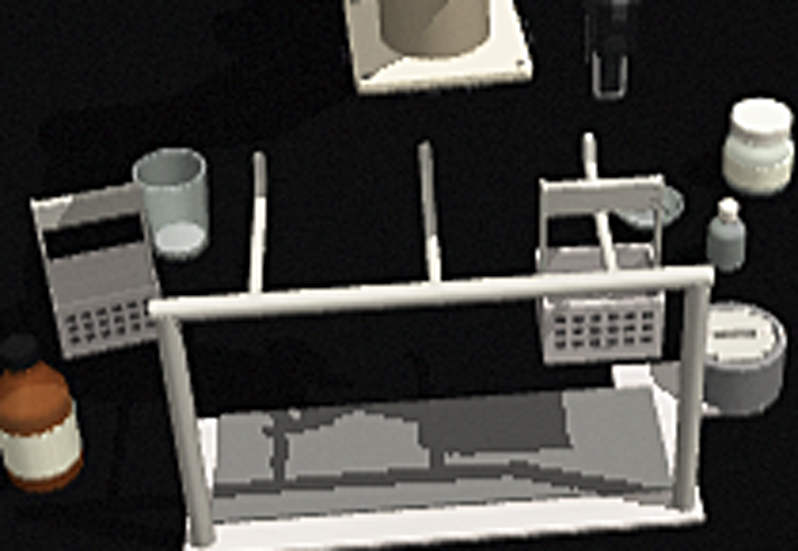

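Basket A hangs on hook3. Basket B looks rotated, which may be the announced knock, so I'll re-measure it from above.

Emit:
step_arm(series=[{"x": -2,"y": -3,"z": 0,"twist": 0,"jaw": 6},{"x": -4,"y": -6.5,"z": 0,"twist": 2,"jaw": 6},{"x": -6,"y": -10,"z": 0,"twist": 4,"jaw": 8},{"x": -8,"y": -13.5,"z": 0,"twist": 6,"jaw": 8},{"x": -10,"y": -17,"z": 0,"twist": 8,"jaw": 8},{"x": -12,"y": -20.5,"z": 0,"twist": 10,"jaw": 8},{"x": -14,"y": -24,"z": 0,"twist": 12,"jaw": 8},{"x": -16,"y": -27.5,"z": 0,"twist": 13,"jaw": 8},{"x": -18,"y": -31,"z": 0,"twist": 13,"jaw": 8},{"x": -20,"y": -34.5,"z": 0,"twist": 13,"jaw": 8}])

```text
clock: 22.87
eef_pos: [0.4624, -0.2918, 0.3508]
tool_rot: [-0.056, 0.702, 0.056, 0.707]
ft_force: [0.9, -0.8, 0.1]
grip_width: 0.08
```

Emit:
step_arm(series=[{"x": -1,"y": -2,"z": 0,"twist": 0,"jaw": 8},{"x": -1.5,"y": -4,"z": 0,"twist": 0,"jaw": 8},{"x": -1.5,"y": -4,"z": 0,"twist": 0,"jaw": 8},{"x": -1.5,"y": -4,"z": 0,"twist": 0,"jaw": 8},{"x": -1.5,"y": -4,"z": 0,"twist": 0,"jaw": 8}])

```text
clock: 23.28
eef_pos: [0.4473, -0.3312, 0.3501]
tool_rot: [-0.056, 0.703, 0.057, 0.707]
ft_force: [0.2, 1.4, 0.3]
grip_width: 0.08
```

```bash
python3 -c "
from st import *
from fit import *
st();grab('wrist','w15')
P,_=pts(['w15'])
Q=box(P,.33,.58,-.46,-.24,.12,.155);print('strap',pca(Q),rect(Q),np.percentile(Q[:,2],[50,97]));
"
```

```text
t 23.28 p [ 0.4473 -0.3312  0.3501] jawyaw 9.09 down [ 0.006  0.002 -1.   ] q [-0.64   0.345  0.453  1.675  0.005  0.772] w 0.08 F [0.2 1.4 0.3] M [-0.    0.04 -0.01]
strap (array([ 0.43652448, -0.3399729 ]), np.float64(100.59028914403162), array([0.00272742, 0.02814544])) ((436.6576232910156, -341.296630859375), (11.756631851196289, 90.33707427978516), 10.42962646484375) [0.14159319 0.14306069]
```

View pics/w15.png

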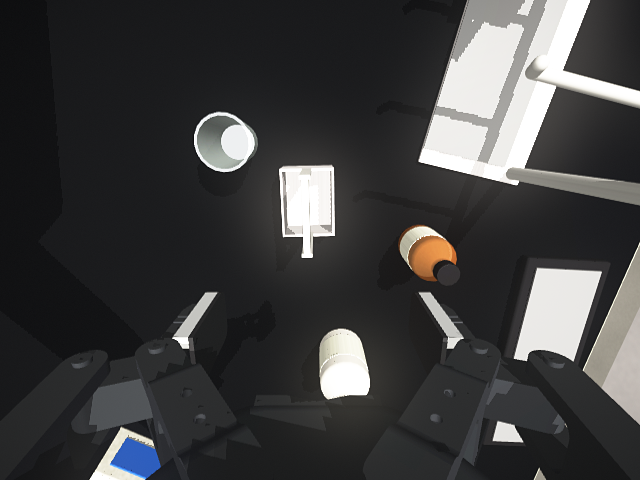

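Basket B is at (307,210) in the wrist view, centre (0.4366, −0.3413), yaw 10.5°, so it has hardly moved.

Emit:
step_arm(series=[{"x": -0.5,"y": -0.5,"z": -3,"twist": 1.4,"jaw": 6},{"x": -1.07,"y": -1.0,"z": -7,"twist": 1.4,"jaw": 6},{"x": -1.07,"y": -1.0,"z": -11,"twist": 1.4,"jaw": 6},{"x": -1.07,"y": -1.0,"z": -14,"twist": 1.4,"jaw": 6},{"x": -1.07,"y": -1.0,"z": -17,"twist": 1.4,"jaw": 6},{"x": -1.07,"y": -1.0,"z": -18,"twist": 1.4,"jaw": 6},{"x": -1.07,"y": -1.0,"z": -18,"twist": 1.4,"jaw": 6},{"x": -1.07,"y": -1.0,"z": -18,"twist": 1.4,"jaw": 6}])

```text
clock: 24.0
eef_pos: [0.4377, -0.3403, 0.1711]
tool_rot: [-0.065, 0.702, 0.066, 0.707]
ft_force: [-0.9, -0.3, 1.4]
grip_width: 0.0599
```

```bash
python3 -c "
from st import *
from fit import *
st();grab('side','d16')
P,_=pts(['d16']);Q=box(P,.33,.58,-.46,-.24,.02,.065);print(rect(Q));Q=box(load and pts(['d0'])[0],.33,.58,-.46,-.24,.02,.065);print('start',rect(Q))"
```

```text
t 24.0 p [ 0.4377 -0.3403  0.1711] jawyaw 10.63 down [ 0.007  0.002 -1.   ] q [-0.664  0.376  0.034  1.225  0.005  0.721] w 0.0599 F [-0.9 -0.3  1.4] M [-0.02 -0.04 -0.03]
((447.2309265136719, -343.60992431640625), (112.95156860351562, 279.79803466796875), 71.46460723876953)
start ((439.4608154296875, -342.0006103515625), (116.14739990234375, 284.3939514160156), 57.92047119140625)
```

Emit:
step_arm(series=[{"x": -0.1,"y": -0.1,"z": -2,"twist": 0,"jaw": 6},{"x": -0.1,"y": -0.1,"z": -4,"twist": 0,"jaw": 6},{"x": -0.1,"y": -0.1,"z": -5,"twist": 0,"jaw": 6},{"x": -0.1,"y": -0.1,"z": -5,"twist": 0,"jaw": 5},{"x": -0.1,"y": -0.1,"z": -5,"twist": 0,"jaw": 3},{"x": -0.1,"y": -0.1,"z": -5,"twist": 0,"jaw": 1},{"x": -0.1,"y": -0.1,"z": -5,"twist": 0,"jaw": 0},{"x": -0.1,"y": -0.1,"z": -5,"twist": 0,"jaw": 0},{"x": -0.1,"y": -0.1,"z": -5,"twist": 0,"jaw": 0},{"x": -0.1,"y": -0.1,"z": -5,"twist": 0,"jaw": 0}])

```text
clock: 24.88
eef_pos: [0.4382, -0.3429, 0.1238]
tool_rot: [-0.067, 0.7, 0.064, 0.708]
ft_force: [-0.4, -0.2, 5.0]
grip_width: 0.0061
```

```bash
python3 -c "
from st import *
st();grab('side','d17');crop('d17',330,130,450,260,4.5,'d17a')"
```

```text
t 24.88 p [ 0.4382 -0.3429  0.1238] jawyaw 10.61 down [ 0.011 -0.002 -1.   ] q [-0.667  0.411 -0.043  1.107  0.005  0.719] w 0.0061 F [-0.4 -0.2  5. ] M [-0.11  0.21 -0.03]
```

View pics/d17a.png

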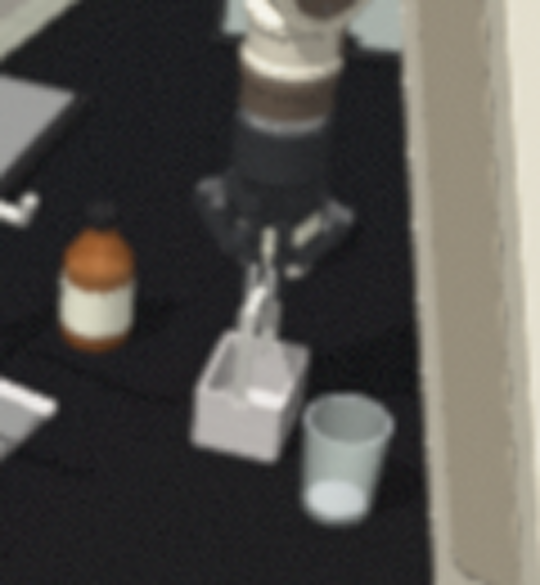

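Emit:
step_arm(series=[{"x": 0,"y": 0,"z": 1,"twist": 0,"jaw": 0},{"x": 0,"y": 0,"z": 3,"twist": 0,"jaw": 0},{"x": 0,"y": 0,"z": 6,"twist": 0,"jaw": 0},{"x": 0,"y": 0,"z": 9.5,"twist": 0,"jaw": 0},{"x": 0,"y": 2,"z": 13,"twist": -4,"jaw": 0},{"x": 1,"y": 5,"z": 15,"twist": -8,"jaw": 0},{"x": 2,"y": 8.5,"z": 15.7,"twist": -12,"jaw": 0},{"x": 4,"y": 12,"z": 15.7,"twist": -14.4,"jaw": 0},{"x": 5.5,"y": 15,"z": 15.7,"twist": -14.4,"jaw": 0},{"x": 6.05,"y": 15.75,"z": 15.7,"twist": -14.4,"jaw": 0}])

```text
clock: 25.77
eef_pos: [0.4999, -0.1808, 0.2812]
tool_rot: [0.021, 0.703, -0.022, 0.711]
ft_force: [-0.3, 0.2, -2.4]
grip_width: 0.0065
```

Emit:
step_arm(series=[{"x": 0,"y": 0,"z": 0,"twist": 0,"jaw": 0},{"x": 0,"y": 0,"z": 0,"twist": 0,"jaw": 0},{"x": 0,"y": 0,"z": 0,"twist": 0,"jaw": 0},{"x": 0,"y": 0,"z": 0,"twist": 0,"jaw": 0}])

```text
clock: 26.1
eef_pos: [0.4992, -0.182, 0.2811]
tool_rot: [0.022, 0.703, -0.023, 0.71]
ft_force: [-0.7, 0.2, -2.4]
grip_width: 0.0066
```

```bash
python3 -c "
from st import *
from fit import *
st();grab('wrist','w18')
P,_=pts(['w18'])
for x in(.575,.595,.62,.65):
  Q=box(P,x-.012,x+.012,-.23,-.16,.215,.275);print(x,len(Q),np.percentile(Q[:,1],[3,50,97]),np.percentile(Q[:,2],98), Q[:,0].min()) if len(Q)>5 else 0
Q=box(P,.44,.56,-.25,-.10,.2,.225);print(rect(Q))
"
```

```text
t 26.1 p [ 0.4992 -0.182   0.2811] jawyaw -3.61 down [ 0.01  -0.002 -1.   ] q [-3.500e-01  2.810e-01  1.870e-01  1.466e+00  1.000e-03  1.283e+00] w 0.0066 F [-0.7  0.2 -2.4] M [ 0.01  0.02 -0.02]
0.575 651 [-0.19435363 -0.18804746 -0.18573204] 0.25881581321611513 0.5653778646951796
0.595 674 [-0.19613063 -0.19037353 -0.18693043] 0.24155104957557288 0.5830605939174693
0.62 679 [-0.197773   -0.19207593 -0.18865501] 0.24161386844377836 0.6080767230134112
0.65 677 [-0.19981241 -0.19412644 -0.1907075 ] 0.24152146416446732 0.6380319941675731
((499.0919494628906, -180.15133666992188), (90.24996185302734, 70.32540893554688), 86.45074462890625)
```

View pics/w18.png

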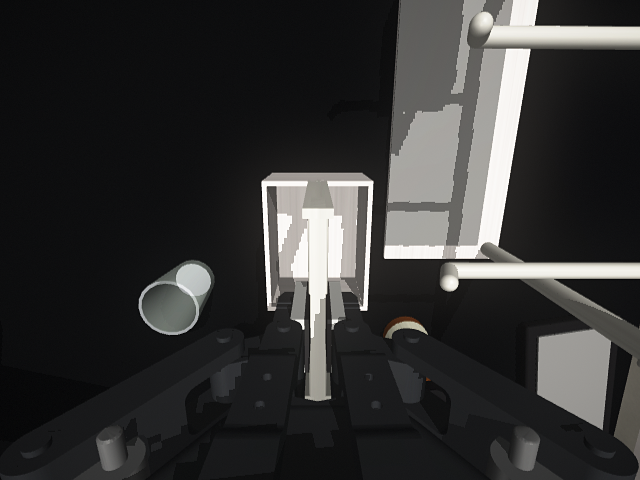

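Emit:
step_arm(series=[{"x": 1,"y": -0.5,"z": 0,"twist": -0.2,"jaw": 0},{"x": 3,"y": -0.7,"z": 0,"twist": -0.2,"jaw": 0},{"x": 5,"y": -0.9,"z": 0,"twist": -0.2,"jaw": 0},{"x": 7,"y": -1,"z": 0,"twist": -0.2,"jaw": 0},{"x": 9,"y": -1.1,"z": 0,"twist": -0.2,"jaw": 0},{"x": 11,"y": -1.25,"z": 0,"twist": -0.2,"jaw": 0},{"x": 13,"y": -1.4,"z": 0,"twist": -0.2,"jaw": 0},{"x": 14.8,"y": -1.5,"z": 0,"twist": -0.2,"jaw": 0},{"x": 14.8,"y": -1.5,"z": 0,"twist": -0.2,"jaw": 0},{"x": 14.8,"y": -1.5,"z": 0,"twist": -0.2,"jaw": 0}])

```text
clock: 26.98
eef_pos: [0.6471, -0.1984, 0.2794]
tool_rot: [0.024, 0.704, -0.025, 0.71]
ft_force: [0.0, -0.5, -1.7]
grip_width: 0.0066
```

```bash
python3 -c "
from st import *
st();grab('side','d19');grab('scene','s19');crop('d19',230,110,390,230,5,'d19a');crop('s19',180,200,390,345,3.8,'s19a')
"
```

```text
t 26.98 p [ 0.6471 -0.1984  0.2794] jawyaw -3.91 down [ 0.008 -0.002 -1.   ] q [-0.298  0.614  0.696  1.645  0.     1.341] w 0.0066 F [ 0.  -0.5 -1.7] M [-0.06  0.05 -0.04]
```

View pics/d19a.png

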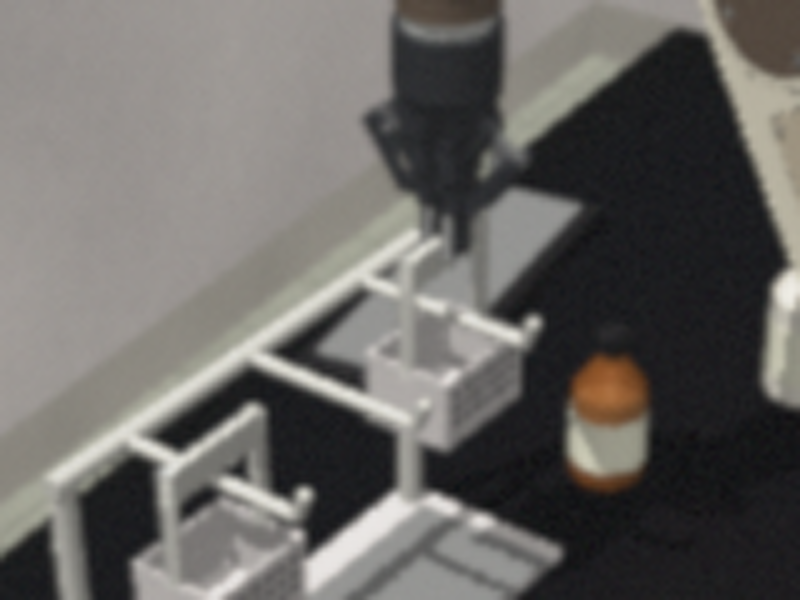

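View pics/s19a.png

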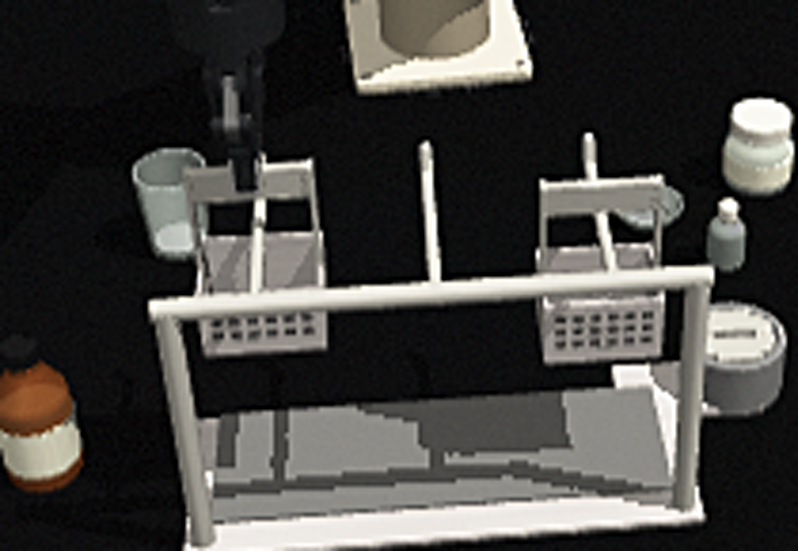

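Emit:
step_arm(series=[{"x": 0,"y": 0,"z": -0.8,"twist": 0,"jaw": 0},{"x": 0,"y": 0,"z": -1.6,"twist": 0,"jaw": 0},{"x": 0,"y": 0,"z": -2.2,"twist": 0,"jaw": 0},{"x": 0,"y": 0,"z": -2.6,"twist": 0,"jaw": 0},{"x": 0,"y": 0,"z": -2.9,"twist": 0,"jaw": 0},{"x": 0,"y": 0,"z": -3.1,"twist": 0,"jaw": 0},{"x": 0,"y": 0,"z": -3.1,"twist": 0,"jaw": 0},{"x": 0,"y": 0,"z": -3.1,"twist": 0,"jaw": 0}])

```text
clock: 27.75
eef_pos: [0.6464, -0.198, 0.2499]
tool_rot: [0.023, 0.703, -0.025, 0.71]
ft_force: [-0.6, 0.7, -2.3]
grip_width: 0.0064
```

```bash
python3 st.py
```

```text
t 27.75 p [ 0.6464 -0.198   0.2499] jawyaw -3.9 down [ 0.009 -0.002 -1.   ] q [-2.970e-01  6.050e-01  6.070e-01  1.562e+00  1.000e-03  1.341e+00] w 0.0064 F [-0.6  0.7 -2.3] M [ 0.   -0.01  0.02]
```

Emit:
step_arm(series=[{"x": 0,"y": 0,"z": -0.1,"twist": 0,"jaw": 0},{"x": 0,"y": 0,"z": -0.25,"twist": 0,"jaw": 0},{"x": 0,"y": 0,"z": -0.25,"twist": 0,"jaw": 0},{"x": 0,"y": 0,"z": -0.25,"twist": 0,"jaw": 0}])

```text
clock: 28.08
eef_pos: [0.6467, -0.1981, 0.2487]
tool_rot: [0.023, 0.703, -0.025, 0.711]
ft_force: [-0.2, 0.8, 2.9]
grip_width: 0.0063
```

```bash
python3 st.py
```

```text
t 28.08 p [ 0.6467 -0.1981  0.2487] jawyaw -3.9 down [ 0.011 -0.003 -1.   ] q [-2.970e-01  6.040e-01  6.010e-01  1.556e+00  1.000e-03  1.341e+00] w 0.0063 F [-0.2  0.8  2.9] M [ 0.1   0.19 -0.06]
```

Contact is made here too. Opening and lifting away.

Emit:
step_arm(series=[{"x": 0,"y": 0,"z": 0,"twist": 0,"jaw": 1},{"x": 0,"y": 0,"z": 0,"twist": 0,"jaw": 1.5},{"x": 0,"y": 0,"z": 0,"twist": 0,"jaw": 2.5},{"x": 0,"y": 0,"z": 0,"twist": 0,"jaw": 3.5},{"x": 0,"y": 0,"z": 0,"twist": 0,"jaw": 3.5},{"x": 0,"y": 0,"z": 1,"twist": 0,"jaw": 3.5},{"x": 0,"y": 0,"z": 2.5,"twist": 0,"jaw": 3.5},{"x": 0,"y": 0,"z": 5,"twist": 0,"jaw": 3.5},{"x": 0,"y": 0,"z": 8,"twist": 0,"jaw": 3.5},{"x": 0,"y": 0,"z": 10,"twist": 0,"jaw": 3.5}])

```text
clock: 28.92
eef_pos: [0.6467, -0.198, 0.3512]
tool_rot: [0.023, 0.702, -0.025, 0.711]
ft_force: [0.8, 0.7, 1.2]
grip_width: 0.0349
```

Emit:
step_arm(series=[{"x": -3,"y": 0,"z": 1,"twist": 0,"jaw": 3.5},{"x": -6,"y": 0,"z": 2,"twist": 0,"jaw": 3.5},{"x": -10,"y": 0,"z": 3,"twist": 0,"jaw": 3.5},{"x": -14,"y": 0,"z": 3,"twist": 0,"jaw": 3.5},{"x": -17,"y": 0,"z": 3,"twist": 0,"jaw": 3.5},{"x": -20,"y": 0,"z": 3,"twist": 0,"jaw": 3.5},{"x": -20,"y": 0,"z": 3,"twist": 0,"jaw": 3.5},{"x": -20,"y": 0,"z": 3,"twist": 0,"jaw": 3.5}])

```text
clock: 29.58
eef_pos: [0.4455, -0.1981, 0.3824]
tool_rot: [0.023, 0.701, -0.026, 0.712]
ft_force: [0.6, -0.1, -1.1]
grip_width: 0.0347
```

```bash
python3 -c "
from st import *
from fit import *
st();grab('side','d20');grab('scene','s20');crop('d20',170,110,430,410,2,'d20a');crop('s20',100,190,500,370,2,'s20a')
c,s=np.cos(np.radians(-3.8)),np.sin(np.radians(-3.8));R=np.array([[c,-s],[s,c]])
P,_=pts(['s20','d20'])
L=np.c_[(P[:,:2]-[.6567,-.0706])@R,P[:,2]]
for y in(-.125,.125):
  Q=box(L,-.06,.055,y-.06,y+.06,.247,.285);print('strap local',Q.mean(0),rect(Q),np.percentile(Q[:,2],[3,97]))
Q=box(P,.42,.56,.32,.45,.09,.15);print('key grip',rect(Q),np.percentile(Q[:,2],98))
"
```

```text
t 29.58 p [ 0.4455 -0.1981  0.3824] jawyaw -3.97 down [ 0.015 -0.004 -1.   ] q [-0.42   0.193  0.333  1.695  0.002  1.22 ] w 0.0347 F [ 0.6 -0.1 -1.1] M [-0.03 -0.04 -0.01]
strap local [-0.0033886  -0.12795583  0.26252196] ((-3.2546005249023438, -124.82412719726562), (100.42243194580078, 21.97874641418457), 54.17277526855469) [0.24833486 0.28176408]
strap local [-0.00190987  0.12510206  0.25917855] ((-2.217862129211426, 126.40103149414062), (96.33087158203125, 20.52762794494629), 89.89282989501953) [0.24796439 0.26808726]
key grip ((486.4252624511719, 386.28802490234375), (31.912425994873047, 62.45556640625), 85.114990234375) 0.13997636665421337
```

View pics/d20a.png

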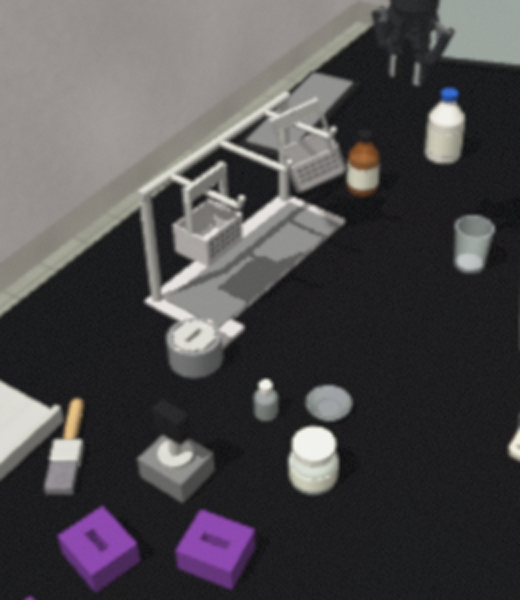

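View pics/s20a.png

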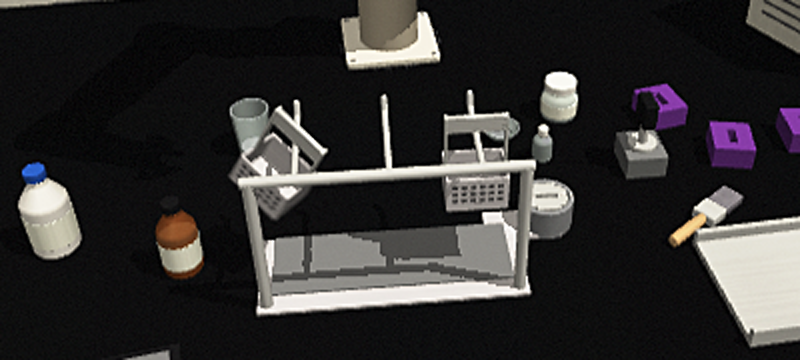

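Basket B is leaning about 35° on hook1, either swinging or shifted. I'll let some time pass and look again.

Emit:
step_arm(series=[{"x": 0,"y": 0,"z": 0,"twist": 0,"jaw": 3.5},{"x": 0,"y": 0,"z": 0,"twist": 0,"jaw": 3.5},{"x": 0,"y": 0,"z": 0,"twist": 0,"jaw": 3.5},{"x": 0,"y": 0,"z": 0,"twist": 0,"jaw": 3.5},{"x": 0,"y": 0,"z": 0,"twist": 0,"jaw": 3.5},{"x": 0,"y": 0,"z": 0,"twist": 0,"jaw": 3.5},{"x": 0,"y": 0,"z": 0,"twist": 0,"jaw": 3.5},{"x": 0,"y": 0,"z": 0,"twist": 0,"jaw": 3.5},{"x": 0,"y": 0,"z": 0,"twist": 0,"jaw": 3.5},{"x": 0,"y": 0,"z": 0,"twist": 0,"jaw": 3.5}])

```text
clock: 30.52
eef_pos: [0.4474, -0.1982, 0.3816]
tool_rot: [0.023, 0.701, -0.025, 0.712]
ft_force: [0.5, -0.4, 0.1]
grip_width: 0.0348
```

```bash
python3 -c "
from st import *
st()
ims=[]
for k in range(6):
  p,d=grab('scene','s21_%d'%k); ims.append(p[230:310,205:380,::-1])
cv2.imwrite('pics/m21.png',cv2.resize(np.vstack([np.hstack(ims[:2]),np.hstack(ims[2:4]),np.hstack(ims[4:])]),None,fx=2.2,fy=2.2))
"
```

```text
t 30.52 p [ 0.4474 -0.1982  0.3816] jawyaw -3.9 down [ 0.015 -0.004 -1.   ] q [-0.419  0.197  0.336  1.694  0.002  1.22 ] w 0.0348 F [ 0.5 -0.4  0.1] M [-0.01 -0.    0.03]
```

View pics/m21.png

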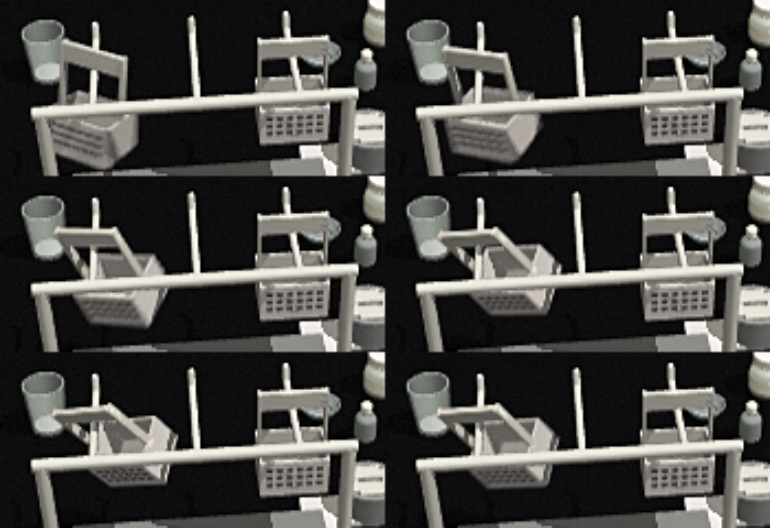

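It is swinging freely, so it was probably knocked. There is plenty of time to let it settle.

Emit:
step_arm(series=[{"x": 0,"y": 0,"z": 0,"twist": 0,"jaw": 3.5},{"x": 0,"y": 0,"z": 0,"twist": 0,"jaw": 3.5},{"x": 0,"y": 0,"z": 0,"twist": 0,"jaw": 3.5},{"x": 0,"y": 0,"z": 0,"twist": 0,"jaw": 3.5},{"x": 0,"y": 0,"z": 0,"twist": 0,"jaw": 3.5},{"x": 0,"y": 0,"z": 0,"twist": 0,"jaw": 3.5},{"x": 0,"y": 0,"z": 0,"twist": 0,"jaw": 3.5},{"x": 0,"y": 0,"z": 0,"twist": 0,"jaw": 3.5},{"x": 0,"y": 0,"z": 0,"twist": 0,"jaw": 3.5},{"x": 0,"y": 0,"z": 0,"twist": 0,"jaw": 3.5}])

```text
clock: 31.65
eef_pos: [0.4474, -0.1982, 0.3816]
tool_rot: [0.023, 0.701, -0.025, 0.712]
ft_force: [0.0, -0.1, -0.3]
grip_width: 0.0354
```

Emit:
step_arm(series=[{"x": 0,"y": 0,"z": 0,"twist": 0,"jaw": 3.5},{"x": 0,"y": 0,"z": 0,"twist": 0,"jaw": 3.5},{"x": 0,"y": 0,"z": 0,"twist": 0,"jaw": 3.5},{"x": 0,"y": 0,"z": 0,"twist": 0,"jaw": 3.5},{"x": 0,"y": 0,"z": 0,"twist": 0,"jaw": 3.5},{"x": 0,"y": 0,"z": 0,"twist": 0,"jaw": 3.5},{"x": 0,"y": 0,"z": 0,"twist": 0,"jaw": 3.5},{"x": 0,"y": 0,"z": 0,"twist": 0,"jaw": 3.5},{"x": 0,"y": 0,"z": 0,"twist": 0,"jaw": 3.5},{"x": 0,"y": 0,"z": 0,"twist": 0,"jaw": 3.5}])

```text
clock: 32.48
eef_pos: [0.4474, -0.1982, 0.3816]
tool_rot: [0.023, 0.701, -0.025, 0.712]
ft_force: [0.6, -0.1, 0.3]
grip_width: 0.035
```

Emit:
step_arm(series=[{"x": 0,"y": 0,"z": 0,"twist": 0,"jaw": 3.5},{"x": 0,"y": 0,"z": 0,"twist": 0,"jaw": 3.5},{"x": 0,"y": 0,"z": 0,"twist": 0,"jaw": 3.5},{"x": 0,"y": 0,"z": 0,"twist": 0,"jaw": 3.5},{"x": 0,"y": 0,"z": 0,"twist": 0,"jaw": 3.5},{"x": 0,"y": 0,"z": 0,"twist": 0,"jaw": 3.5},{"x": 0,"y": 0,"z": 0,"twist": 0,"jaw": 3.5},{"x": 0,"y": 0,"z": 0,"twist": 0,"jaw": 3.5},{"x": 0,"y": 0,"z": 0,"twist": 0,"jaw": 3.5},{"x": 0,"y": 0,"z": 0,"twist": 0,"jaw": 3.5}])

```text
clock: 33.32
eef_pos: [0.4474, -0.1982, 0.3816]
tool_rot: [0.023, 0.701, -0.025, 0.712]
ft_force: [0.5, 0.4, 0.2]
grip_width: 0.0348
```

```bash
cat > mov.py <<'E'
from st import *
import sys
n=sys.argv[1];st()
ims=[]
for k in range(16):
  p,d=bot.camera('scene')
  if k in(0,3,6,9,12,15): ims.append(p[230:310,205:380,::-1])
grab('scene','s'+n);grab('side','d'+n)
cv2.imwrite(f'pics/m{n}.png',cv2.resize(np.vstack([np.hstack(ims[:2]),np.hstack(ims[2:4]),np.hstack(ims[4:])]),None,fx=2.2,fy=2.2))
E
python3 mov.py 22
```

```text
t 33.32 p [ 0.4474 -0.1982  0.3816] jawyaw -3.9 down [ 0.015 -0.004 -1.   ] q [-0.419  0.197  0.336  1.694  0.002  1.22 ] w 0.0348 F [0.5 0.4 0.2] M [ 0.01  0.03 -0.03]
```

View pics/m22.png

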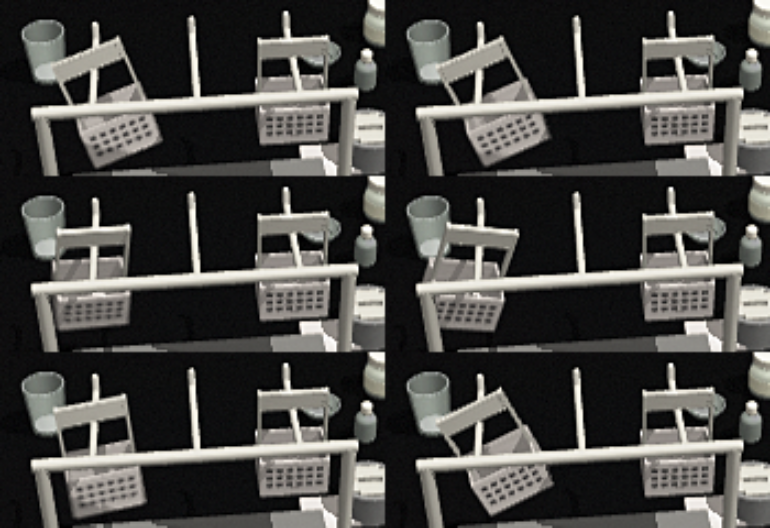

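It is damping slowly. Waiting longer.

```bash
python3 -c "
from h import *
for k in range(200): bot.camera('scene')
"; python3 mov.py 23
```

```text
Still running in the background as job /tmp/bash_jobs.1000/b9f76504d478 (pid 2365). You'll get a notice when it ends.
```

Edit , replacing
```

```
with
```

```

```bash
cat /tmp/bash_jobs.1000/b9f76504d478/std*
```

```text
t 44.22 p [ 0.4474 -0.1982  0.3816] jawyaw -3.9 down [ 0.015 -0.004 -1.   ] q [-0.419  0.197  0.336  1.694  0.002  1.22 ] w 0.0349 F [-0.1 -0.4 -0.2] M [-0.02  0.02  0.  ]
```

View pics/m23.png

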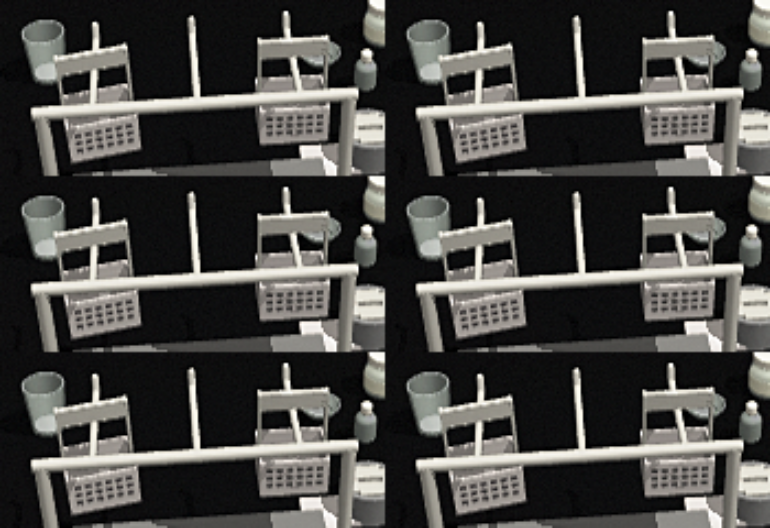

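It is still now, with a small lean. Measuring the final state.

```bash
python3 -c "
from st import *
from fit import *
st();grab('side','d24');grab('scene','s24');crop('d24',170,110,430,410,2,'d24a');crop('s24',100,190,500,370,2,'s24a')
c,s=np.cos(np.radians(-3.8)),np.sin(np.radians(-3.8));R=np.array([[c,-s],[s,c]])
P,_=pts(['s24','d24'])
L=np.c_[(P[:,:2]-[.6567,-.0706])@R,P[:,2]]
for y in(-.125,.125):
  Q=box(L,-.05,.055,y-.065,y+.065,.247,.295);d=Q[:,1].max()
  yy=np.linspace(Q[:,1].min(),d,8);tops=[np.percentile(Q[(Q[:,1]>=a)&(Q[:,1]<=b),2],97).round(4) for a,b in zip(yy,yy[1:])]
  print('hook y',y,'x med',np.median(Q[:,0]),'y range',np.percentile(Q[:,1],[1,99]).round(4),'tops',tops)
for n in('s','d'):
  A=pts([n+'0'])[0];B=pts([n+'24'])[0]
  for nm,b in dict(amber=(.55,.67,-.43,-.33,.02,.2),jar=(.25,.37,.23,.34,.03,.1),vial=(.4,.48,.18,.26,.02,.08),dish=(.31,.41,.11,.22,.005,.03),beaker=(.28,.39,-.33,-.22,.03,.1),brush=(.55,.75,.33,.5,.008,.03)).items():
    print(n,nm,np.median(box(A,*b),0).round(3),np.median(box(B,*b),0).round(3))
"
```

```text
t 45.12 p [ 0.4474 -0.1982  0.3816] jawyaw -3.9 down [ 0.015 -0.004 -1.   ] q [-0.419  0.197  0.336  1.694  0.002  1.22 ] w 0.0349 F [ 0.  -0.3 -0.6] M [-0.01  0.03 -0.04]
hook y -0.125 x med 0.0004503691305941225 y range [-0.1719 -0.0796] tops [np.float64(0.2676), np.float64(0.2677), np.float64(0.2678), np.float64(0.268), np.float64(0.269), np.float64(0.2685), np.float64(0.2693)]
hook y 0.125 x med -0.0007030556147048514 y range [0.0787 0.1718] tops [np.float64(0.2686), np.float64(0.2681), np.float64(0.268), np.float64(0.2692), np.float64(0.2673), np.float64(0.2678), np.float64(0.2675)]
s amber [ 0.631 -0.383  0.079] [ 0.63  -0.383  0.08 ]
s jar [0.336 0.277 0.064] [0.335 0.277 0.064]
s vial [0.45  0.215 0.043] [0.45  0.214 0.043]
s dish [0.355 0.163 0.012] [0.37  0.18  0.013]
s beaker [ 0.347 -0.281  0.067] [ 0.346 -0.283  0.068]
s brush [0.703 0.444 0.016] [0.703 0.445 0.016]
d amber [ 0.6   -0.366  0.074] [ 0.599 -0.367  0.074]
d jar [0.308 0.299 0.072] [0.307 0.299 0.071]
d vial [0.433 0.229 0.042] [0.433 0.229 0.041]
d dish [0.365 0.158 0.012] [0.367 0.157 0.012]
d beaker [ 0.324 -0.268  0.065] [ 0.325 -0.267  0.065]
d brush [0.689 0.454 0.017] [0.689 0.453 0.017]
```

```bash
python3 -c "
from h import *
crop('d24',230,110,390,230,5,'d24b')"
```

```text
(no output)
```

View pics/d24b.png

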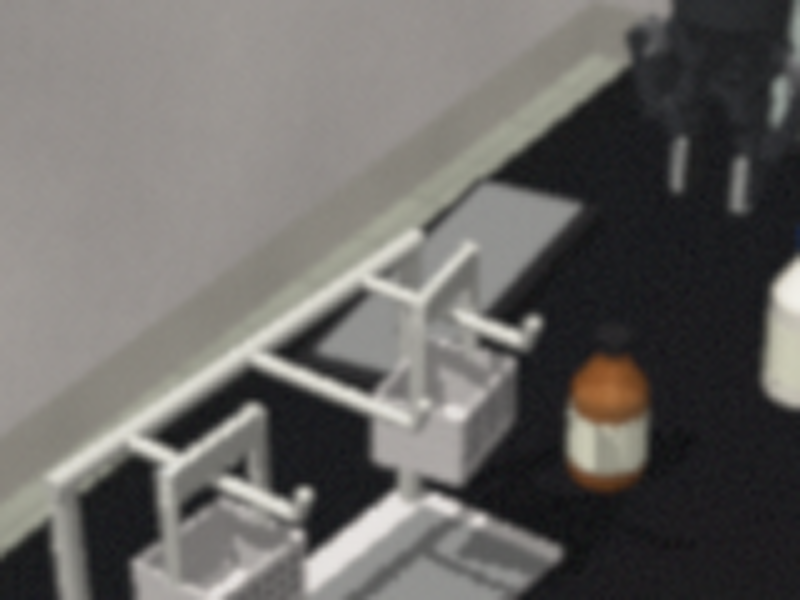

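View pics/s24a.png

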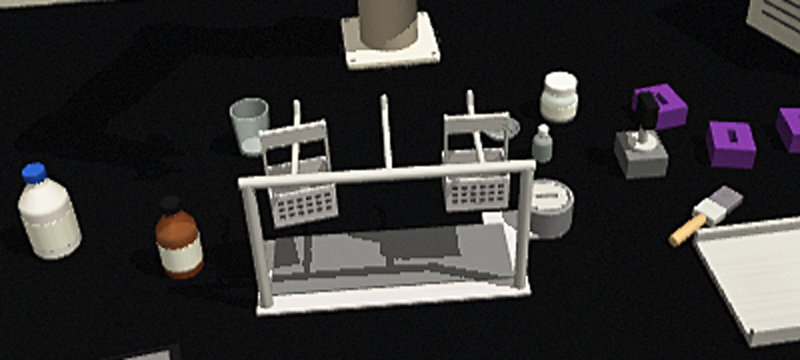

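Both straps sit level on their prongs, tops at about 0.268 m and centred within a few mm. The bystanders haven't moved and the key is in its holder. Handing in.

```bash
python3 -c "
from h import *
print(bot.job_done(), bot.get_obs()['clock'])"
```

```text
the job is handed in; nothing more can be done
the job is handed in; nothing more can be done
```

I locked the rack with the key, stood the key back in its grey holder, and hung both baskets on the rack, one each on hook3 and hook1. Only two baskets were in the scene. The job is handed in; the robot's clock read about 45 s at the last check, and no verdict is reported.

What the last checks showed:
- **Lock:** the slot measured −93.9° against the white-mark direction at −93.8°, so it is fully turned.
- **Key:** it stands upright in the holder, with the grip centre within about 2 mm of the holder centre.
- **Baskets:** both straps are level and centred within a few mm of their hook points.
- **Bystanders:** the amber bottle, jar, vial, beaker and brush moved 2 mm or less. The dish read about the same from the side camera. From the scene camera its reading shifted about 2 cm, most likely because hook3's basket hides part of it there. I did not measure the flask; in the pictures it stands where it was.

One thing went differently from planned. The basket on hook1 swung strongly after I let go, either from the announced knock or from the release. I waited about 15 s until it was still, and it now hangs level but turned a few degrees on its prong.

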